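Strip the retaining rings from a filter manifold

ROBOT

A 6-joint arm with a two-finger parallel gripper is mounted at the origin on the work surface. World frame = base frame: x ahead of the robot, y to its left, z up, the work surface at z = 0. Lengths are in m, angles in rad, forces in N, time in s.
With the tool pointing down it reaches from about 0.35 to 0.775 m from the base axis. Payload 5.5 kg.
Tool frame: the origin (TCP) lies at the very end of the fingers, on their centre line; the grasp point (between the pads) lies 19 mm behind it; x points along the fingers, y is the direction in which the jaws open and shut, and the axes are right-handed (so a half turn about x gives the same grasp; the last joint's range is limited). The gripper opens to 85 mm and grips with 20 to 120 N. Pads are 22 mm wide; open, the fingers measure 114 mm over their backs; the gripper's body (76 mm by 85 mm) begins 54 mm behind the grasp point. The pads swing forward as they close: fully open they stand 13 mm farther back than shut.
Start: joints at [1.044, 0.313, 0.046, 1.304, 0, 1.431], TCP at [0.217, 0.533, 0.231] pointing down, gripper open.
Joint ranges: [-2.76, 2.76], [-0.86, 1.69], [-1.03, 1.26], [-2.2, 2.34], [-1.47, 1.5], [-3.14, 3.14]. Speed limits (rad/s): [2.57, 2.57, 3.14, 3.14, 3.14, 3.14].

INTERFACE

Orientations are given as a unit quaternion [w, x, y, z].
In Python, from workcell import readout, cams, env, finder gives the robot as it stands.
- The arm moves only by the tool drive_tool, never from a script. Its argument "moves" is a list that holds one entry, the list of rows, each a list of 7 numbers: the shift along the tool's x, y, z in m, then the turn, a rotation vector about the tool's x, y, z in rad, then the closure in counts, from 0 (fully open) to 255 (shut). A call has exactly 5 rows; each row is the pose to reach, as a shift and turn from the pose measured when the call began, along the tool's axes at that moment; what a row does not reach only later rows make up. A row lasts 1/8 s, in which the tool goes at most 62.5 mm and 10.7 degrees, less where a joint would pass 70% of its speed; a pose out of reach is approached as far as the arm can. A call with a gripper value outside its range is refused whole. The fingers move at their own pace and stop on an object; "squeeze" is the grip in N (left out, the last holds). Time passes only in rows, so rows that repeat a pose let the fingers close, or fill a call up. It gives the time, the measured TCP pose, the force and the opening at its end, in the units of the state.
- readout.get_state(): the state, without advancing time (a new reading comes with each control period).
- cams.read_camera(name): name is "side" or "top" or "wrist"; returns the picture (420x560x3 uint8, blue, green, red); there is no depth.
- cams.camera_params(name): a dict with "mtx" (3x3 intrinsics, pixels), "R" (3x3) and "t" (3): a world point X has camera coordinates R X + t; the wrist camera has in their place "mount" (4x4, takes a point from camera to tool coordinates, whose origin is the TCP and whose axes are the tool frame's). Camera axes: x right, y down, z forward; pixel columns grow to the right and rows downward; lengths in m; the calibration is good to about 2 mm. A picture is of the moment at which its call begins: read the wrist's pose just before it. camera_params takes no time and is no camera call.
- env.hand_in(): hands the job in, once; it reports no verdict.
Trained networks look in the newest picture that a camera, given by its name, has taken for a name from the list of things; names that differ only in an ending like _2 or _b are one class to them, and where a whole thing is asked for, a point or a joint stands for the part that bears it (a point fixed in the world has none). Each returns a list of dicts, best first, with "conf" (0 to 1); they miss things now and then, are a little off and sometimes report something else, mostly with a low value. They report only what shows in the picture. A call takes as long as a camera call. They do not tell look-alikes from the thing itself.
- finder.regions_of(camera, name): "pixels" (420x560 bool, what is visible of it) and "point" ([column, row] in pixels, amid what is visible of it).
The state is a dict: "clock": time; "joint_pos": joint angles; "qvel": joint speeds; "tau": joint torques, N m; "tcp_pos": TCP position; "orientation": TCP orientation; "wrist_force": force on the tool from outside, world axes, zero at the start; "ft_torque": the same for the moment, N m; "finger_gap": finger opening in m.
Only numpy, scipy, OpenCV 4.12 (cv2) and the standard library are available. Lean on these libraries where they do the work, as an engineer would, in place of code of your own. Each camera call takes 0.05 s, during which the arm holds its last target.

TASK

The filter deck is due for fresh screens: swing its counterweighted hold-down arm up past its balance point so that it rests open by itself, then use the hook pick under one end of each split retaining ring to lift it out of its groove (no fingers on a ring that is still in its groove). Hang the pick back in its stand by its collar, collect all the rings in the white parts dish standing on the bench, and leave the tube rack, bottle and culture plates alone.

Things in the scene. Friction and masses are not known exactly. Their poses are not given: they have to be found in the camera images.
- manifold: the fixed aluminium filter deck, a slab 250 mm (its x) by 440 mm (its y, from -200 to +240) with its flat top 36 mm above the bench. Origin on the bench, x away from the robot. Three stepped bores lie at x = -55 mm, y = -110, 0 and +110 mm; the flat top beyond them (greater x) is free
- seat1 (a point): groove of bore 1 (deck y = -110 mm): centre, at the height of the ledge that a ring lies on, 30 mm above the bench, 6 mm below the deck's top. The groove is 62 mm in diameter, so a seated ring is 1 mm below flush; inside the ledge the bore, 48 mm in diameter, goes 16 mm deeper, so only the ring's two end lugs hang over open space
- seat2 (a point): groove of bore 2 (deck y = 0 mm): centre, at the height of the ledge that a ring lies on, 30 mm above the bench, 6 mm below the deck's top. The groove is 62 mm in diameter, so a seated ring is 1 mm below flush; inside the ledge the bore, 48 mm in diameter, goes 16 mm deeper, so only the ring's two end lugs hang over open space
- seat3 (a point): groove of bore 3 (deck y = 110 mm): centre, at the height of the ledge that a ring lies on, 30 mm above the bench, 6 mm below the deck's top. The groove is 62 mm in diameter, so a seated ring is 1 mm below flush; inside the ledge the bore, 48 mm in diameter, goes 16 mm deeper, so only the ring's two end lugs hang over open space
- ring1: copper-coloured rigid split ring, 58 mm outside and 48 mm inside diameter, 5 mm thick, 45 g; same either way up. Origin: centre of its underside, z its axis, x towards the middle of the gap. Gap: 28 degrees either side of x; lugs 9 mm wide at +-34 degrees point inwards from 26 to 13 mm radius, 11 mm clear between them 17 mm out. Starts in bore 1, gap roughly to the robot. Absent: None.
- ring2: copper-coloured rigid split ring, 58 mm outside and 48 mm inside diameter, 5 mm thick, 45 g; same either way up. Origin: centre of its underside, z its axis, x towards the middle of the gap. Gap: 28 degrees either side of x; lugs 9 mm wide at +-34 degrees point inwards from 26 to 13 mm radius, 11 mm clear between them 17 mm out. Starts in bore 2, gap roughly to the robot. Absent: None.
- ring3: copper-coloured rigid split ring, 58 mm outside and 48 mm inside diameter, 5 mm thick, 45 g; same either way up. Origin: centre of its underside, z its axis, x towards the middle of the gap. Gap: 28 degrees either side of x; lugs 9 mm wide at +-34 degrees point inwards from 26 to 13 mm radius, 11 mm clear between them 17 mm out. Starts in bore 3, gap roughly to the robot. Absent: None.
- hold_arm (a joint): angle of the counterweighted white hold-down arm (rad): 0 = down, lying along the deck above the three bores; grows as the free end is raised; 1.65 = fully open, just past upright. Below about 0.75 (the balance point) it falls shut, beyond it falls open by itself, slowly; lifting the handle takes under 2 N
- bar_handle (a point): middle of the free part of the blue handle at the arm's free end: a round bar 14 mm thick, level, parallel to the pivot axis; free for 30 mm either side of this point. 77 mm above the bench when down; the deck's top is 41 mm below it
- bar_pivot (a point): point on the arm's pivot axis, which is level and parallel to the deck's x; at deck y = +215 mm, 65 mm above the bench, in the plane of the arm. The handle bar's axis is 360 mm from it and 12 mm above it when down, and the handle point is 45 mm towards the deck's +x
- pick: hook pick, 135 mm tall, 70 g, upright. Origin: foot of its straight 6 mm steel shank, which rises along z; at the foot a round 4 mm thick tip points along +x, reaching 14 mm from the shank's axis, underside at z = 0. Black collar 44 x 44 mm at z = 80 to 85 mm, above it an orange handle 18 x 18 mm up to z = 135 mm. Hangs by its collar in the stand
- stand_rest (a point): centre of the pick stand's top, 95 mm above the bench; its x axis runs along the slot. The grey stand is two fixed walls 65 mm long and 14 mm thick with a 30 mm slot between them; the pick's collar lies across the tops of the walls, the shank hangs in the slot, so the hanging pick's origin is 80 mm below this point
- dish: a white loose open parts dish, 160 x 160 mm, walls 28 mm high and 4 mm thick, 350 g. Origin: centre of its underside on the bench
- tube_rack: teal tube rack with tubes, 90 x 200 x 110 mm, to be left alone
- reagent: amber reagent bottle, 64 mm diameter, 150 mm tall, to be left alone
- plates: stack of culture plates, 91 mm diameter, 75 mm tall, to be left alone
Mind the look-alikes: they are no part of the job. What is shaped like the ring1 but green is not meant. Of the things shaped like the part that bears stand_rest, the grey one is meant.

How it is judged:
On the way, in this order (a step that is already met when the one before it is completed fails the run):
1. the hold-down arm rests open by itself, not touched (value of joint hold_arm above 1.4 rad and contact force between the fingers and hold_arm below 0.3 N), for 0.3 s.
2. every ring is out of its groove (distance between ring1 and seat1 above 0.018 m and distance between ring2 and seat2 above 0.018 m and distance between ring3 and seat3 above 0.018 m), for 0.2 s.
At the end, for the whole second after the job is handed in: Hold-down arm at rest open (over 1.4 rad); pick hanging upright by its collar in its stand (within 25 mm sideways, tilt under 0.15 rad); every ring present at rest in the dish (centre within 70 mm of the dish centre along its axes, under 45 mm high); dish level on the bench (value of joint hold_arm above 1.4 rad and distance between pick and stand_rest between 0.072 and 0.088 m and horizontal distance between pick and stand_rest below 0.025 m and angle between pick's own z axis and vertical below 0.15 rad and linear speed of each of pick, ring1, ring2, ring3 below 0.03 m/s and angle between dish's own z axis and vertical below 0.1 rad and height (world z) of dish below 0.01 m and x of ring1 in the frame of dish between -0.07 and 0.07 m and y of ring1 in the frame of dish between -0.07 and 0.07 m and z of each of ring1, ring2, ring3 in the frame of dish below 0.045 m and x of ring2 in the frame of dish between -0.07 and 0.07 m and y of ring2 in the frame of dish between -0.07 and 0.07 m and x of ring3 in the frame of dish between -0.07 and 0.07 m and y of ring3 in the frame of dish between -0.07 and 0.07 m); the robot touches nothing.
It fails at once if a finger touches ring1 while it is still in its groove (contact force between the fingers and ring1 above 0.3 N and distance between ring1 and seat1 below 0.012 m).
It fails at once if a finger touches ring2 while it is still in its groove (contact force between the fingers and ring2 above 0.3 N and distance between ring2 and seat2 below 0.012 m).
It fails at once if a finger touches ring3 while it is still in its groove (contact force between the fingers and ring3 above 0.3 N and distance between ring3 and seat3 below 0.012 m).
It fails at once if the tube rack, bottle or plates are moved by more than 3 cm (distance of any of tube_rack, reagent, plates from where it was at the start of the episode above 0.03 m).
Of ring1, ring2, ring3 only 2 to 3 are there at a start; the rules pass over those that are not, and their reading is None.
At some moment in a run one of dish may be knocked a few centimetres aside while the robot is not near it.
It also fails if it takes over 210 s, if anything falls off the work surface, if the arm or the gripper's body presses on something with over 40 N, if the wrist force passes 120 N, or if a joint passes its speed limit or range.

## Working session

There is one attempt and no reset: what is moved stays moved. The work goes in short steps, Python scripts to look and compute and a tool call to move; the robot and the scene stay as the last step left them, time stands still between calls to the robot, and variables do not carry over. Pictures are saved under pics/ and viewed, and the job is handed in when it is done.

Besides the shell and the picture viewer there is one more tool, called after "Call:" in YAML: its name, and indented under it one key for each argument. drive_tool: Moves the arm, as the interface text tells. Its arguments: {"type":"object","properties":{"moves":{"type":"array"},"squeeze":{"type":"number"}},"required":["moves"]}

I'll start by looking at the scene.

```bash
ls -la; mkdir -p pics; python3 - <<'E'
from workcell import readout, cams, env, finder
import cv2, numpy as np
s=readout.get_state(); print(s)
for n in ["side","top","wrist"]:
    im=cams.read_camera(n); cv2.imwrite(f"pics/{n}0.png",im)
    p=cams.camera_params(n); print(n,{k:np.round(np.array(v),4).tolist() for k,v in p.items()})
E
```

```text
total 12
drwxr-xr-x  3 agent agent 4096 Dec  7 01:25 .
drwxr-xr-x 23 root  root  4096 Dec  7 01:25 ..
drwxr-xr-x  2 agent agent 4096 Dec  7 01:25 pics
{'clock': 0.0, 'joint_pos': array([1.04441210e+00, 3.14047753e-01, 4.49952642e-02, 1.30362482e+00,
       7.34485451e-06, 1.43120855e+00]), 'qvel': array([ 0.00037195, -0.0012964 , -0.00100349,  0.00068592,  0.00024045,
       -0.00145124]), 'tau': array([-1.16533515e-04, -4.80630505e+01,  2.98531044e+01,  1.96498632e-02,
       -9.46689920e-05,  1.39788699e-05]), 'tcp_pos': array([0.21664323, 0.53207165, 0.23038861]), 'orientation': array([ 0.6937039 ,  0.13527459,  0.69414356, -0.13652989]), 'wrist_force': array([-0.08546058, -0.0434169 , -0.73474084]), 'ft_torque': array([-0.02282016, -0.0076449 ,  0.03317489]), 'finger_gap': 0.08481349332398515}
side {'mtx': [[418.6291, 0.0, 281.2625], [0.0, 418.6291, 215.4072], [0.0, 0.0, 1.0]], 'R': [[0.9632, -0.2685, 0.0128], [-0.1849, -0.6963, -0.6936], [0.1951, 0.6657, -0.7203]], 't': [-0.5204, 0.2522, 0.9213]}
top {'mtx': [[444.8528, 0.0, 274.7909], [0.0, 444.8528, 216.3652], [0.0, 0.0, 1.0]], 'R': [[-0.028, -0.9996, 0.0037], [-0.9872, 0.0271, -0.1574], [0.1572, -0.0081, -0.9875]], 't': [0.1293, 0.5776, 1.2087]}
wrist {'mtx': [[353.6537, 0.0, 283.6574], [0.0, 353.6537, 208.0242], [0.0, 0.0, 1.0]], 'mount': [[0.0006, -0.2804, 0.9599, -0.1419], [1.0, 0.0007, -0.0004, 0.0006], [-0.0006, 0.9599, 0.2804, -0.0719], [0.0, 0.0, 0.0, 1.0]]}
```

View pics/side0.png

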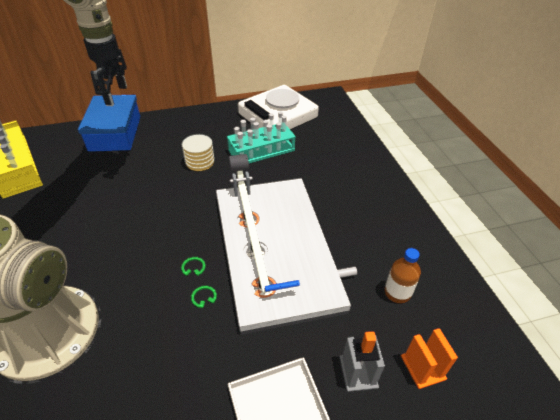

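View pics/top0.png

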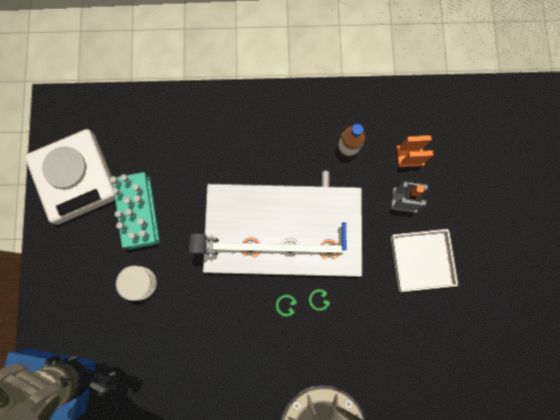

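View pics/wrist0.png

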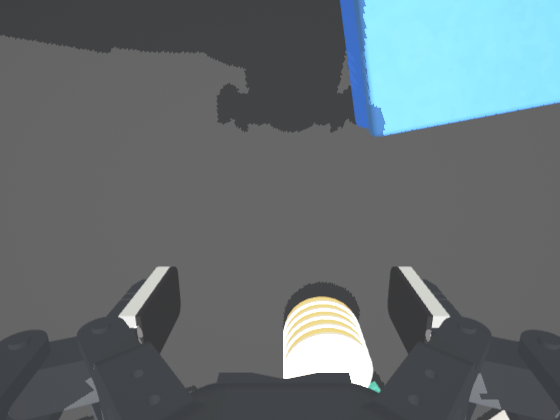

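The top view shows the deck at (283,230), the hold-down arm with its blue handle at (344,237) and copper rings near (330,250) and (251,247). The middle bore (290,248) looks empty. The grey stand holds the orange-handled pick at (408,195). Look-alikes are an orange stand at (415,150) and green rings at (286,305) and (319,300). The dish is at (424,260). Next I'll measure all of these.

```bash
cat > h.py <<'E'
from workcell import readout, cams, env, finder
import cv2, numpy as np
from scipy.spatial.transform import Rotation as Ro
from scipy.optimize import least_squares
np.set_printoptions(precision=4,suppress=True)
def q2R(q): return Ro.from_quat([q[1],q[2],q[3],q[0]])
def cam(name,st=None):
    p=cams.camera_params(name); K=np.array(p["mtx"])
    if name=="wrist":
        st=st or readout.get_state()
        T=np.eye(4);T[:3,:3]=q2R(st["orientation"]).as_matrix();T[:3,3]=st["tcp_pos"]
        M=np.linalg.inv(T@np.array(p["mount"])); return K,M[:3,:3],M[:3,3]
    return K,np.array(p["R"]),np.array(p["t"])
def proj(c,X):
    K,R,t=c; q=(np.atleast_2d(X)@R.T+t)@K.T; return q[:,:2]/q[:,2:]
def atz(c,uv,z):
    K,R,t=c; uv=np.atleast_2d(uv); d=np.c_[uv,np.ones(len(uv))]@np.linalg.inv(K).T@R
    o=-R.T@t; return o+d*((z-o[2])/d[:,2:])
def tri(obs):
    A=[];b=[]
    for c,uv in obs:
        K,R,t=c; d=R.T@np.linalg.inv(K)@np.array([uv[0],uv[1],1.]); d/=np.linalg.norm(d); o=-R.T@t
        P=np.eye(3)-np.outer(d,d); A.append(P); b.append(P@o)
    A=np.vstack(A);b=np.hstack(b); x=np.linalg.lstsq(A,b,rcond=None)[0]; return x,np.linalg.norm(A@x-b)
def down(yaw):
    # tool x down; jaw axis (tool y) at world angle yaw
    x=np.array([0,0,-1.]); y=np.array([np.cos(yaw),np.sin(yaw),0]); z=np.cross(x,y)
    return Ro.from_matrix(np.c_[x,y,z])
def move(pos,R=None,st=None):
    st=st or readout.get_state(); R0=q2R(st["orientation"])
    R=R0 if R is None else R
    sh=R0.inv().apply(np.array(pos)-st["tcp_pos"]); rv=(R0.inv()*R).as_rotvec()
    print("tcp",st["tcp_pos"],"-> shift",np.round(sh,4),"rot",np.round(rv,3),"dist %.3f deg %.1f"%(np.linalg.norm(sh),np.degrees(np.linalg.norm(rv))))
    return sh,rv
def snap(name,fn=None):
    st=readout.get_state(); im=cams.read_camera(name)
    if fn: cv2.imwrite("pics/"+fn,im)
    return im,cam(name,st)
E
python3 - <<'E'
from h import *
ims={n:cams.read_camera(n) for n in ("top","side")}
for n in ("manifold","ring1","hold_arm","bar_handle","pick","stand_rest","dish","tube_rack","reagent","plates"):
    for c in ("top","side"):
        r=finder.regions_of(c,n)
        print(n,c,[(round(d["conf"],2),np.round(d["point"],1).tolist(),int(d["pixels"].sum())) for d in r][:5])
def crop(n,x0,y0,x1,y1,f): 
    a=ims[n][y0:y1,x0:x1]; cv2.imwrite("pics/"+f,cv2.resize(a,None,fx=4,fy=4,interpolation=cv2.INTER_CUBIC))
crop("top",190,170,380,290,"c_deck_top.png"); crop("top",370,125,470,300,"c_right_top.png")
crop("side",200,150,370,330,"c_deck_side.png"); crop("side",220,320,470,420,"c_right_side.png")
E
```

```text
manifold top [(0.69, [280.5, 229.0], 13835), (0.31, [134.6, 210.9], 2680), (0.21, [266.3, 245.2], 1242)]
manifold side [(0.55, [277.5, 256.9], 14642)]
ring1 top [(0.67, [136.5, 281.4], 1085), (0.65, [254.7, 252.3], 23), (0.58, [331.4, 238.8], 32), (0.57, [282.1, 296.1], 125)]
ring1 side [(0.68, [244.6, 216.7], 76), (0.66, [202.3, 299.6], 143), (0.52, [259.7, 293.6], 122), (0.51, [183.8, 270.9], 23)]
hold_arm top [(0.8, [259.0, 251.8], 1387)]
hold_arm side [(0.88, [249.7, 229.8], 1489)]
bar_handle top [(0.85, [254.9, 246.0], 1353), (0.2, [135.7, 283.4], 1101)]
bar_handle side [(0.94, [256.9, 237.9], 1439), (0.47, [244.7, 217.1], 100)]
pick top [(0.77, [412.1, 189.7], 265)]
pick side [(0.74, [366.2, 346.6], 576)]
stand_rest top [(0.77, [415.8, 155.5], 816), (0.55, [402.5, 202.7], 495)]
stand_rest side [(0.9, [355.6, 369.9], 1270), (0.9, [429.3, 356.7], 2064), (0.63, [278.2, 256.1], 15040), (0.48, [258.0, 291.6], 63)]
dish top [(0.56, [423.9, 258.9], 3321)]
dish side [(0.56, [277.6, 396.0], 4327)]
tube_rack top [(0.61, [136.3, 210.0], 2659), (0.51, [280.4, 232.6], 14175), (0.44, [401.8, 197.9], 546)]
tube_rack side [(0.69, [261.2, 141.5], 2234), (0.3, [366.1, 346.8], 523)]
reagent top [(0.83, [349.3, 139.7], 671)]
reagent side [(0.88, [406.7, 276.3], 1361), (0.35, [275.2, 254.7], 15022)]
plates top [(0.76, [137.0, 284.3], 1094), (0.72, [404.2, 199.4], 558)]
plates side [(0.62, [195.8, 150.5], 977)]
```

View pics/c_deck_top.png

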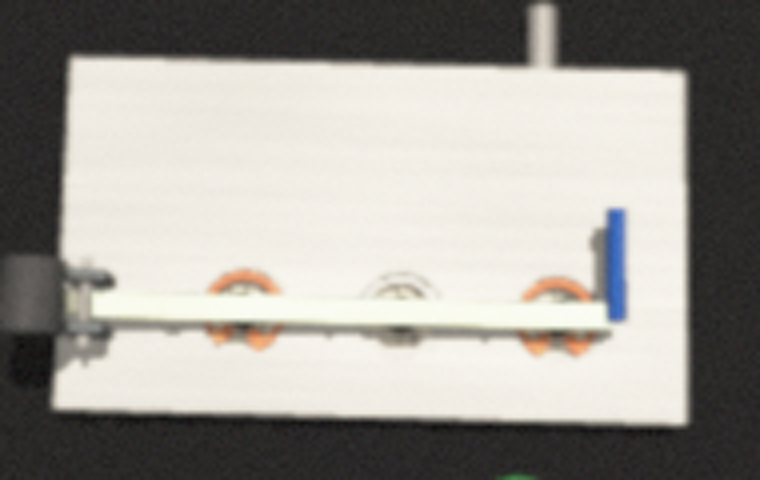

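View pics/c_deck_side.png

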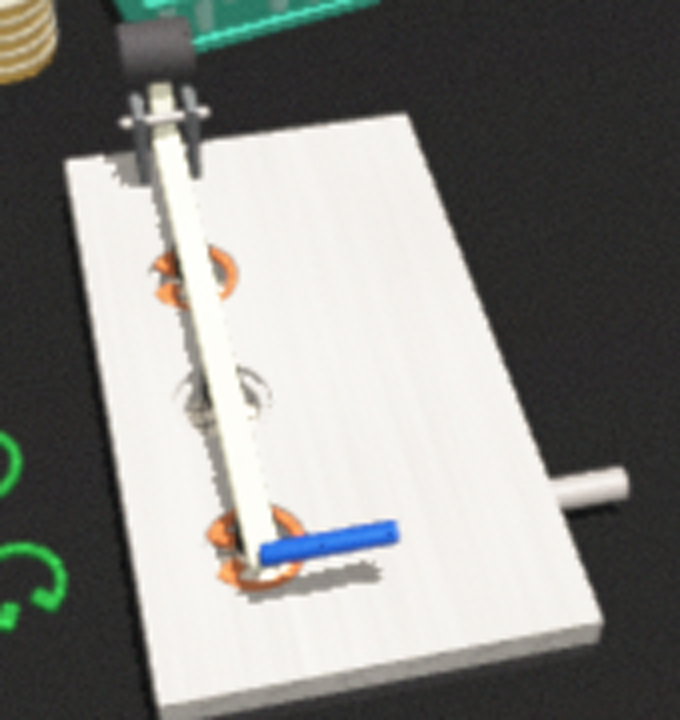

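View pics/c_right_top.png

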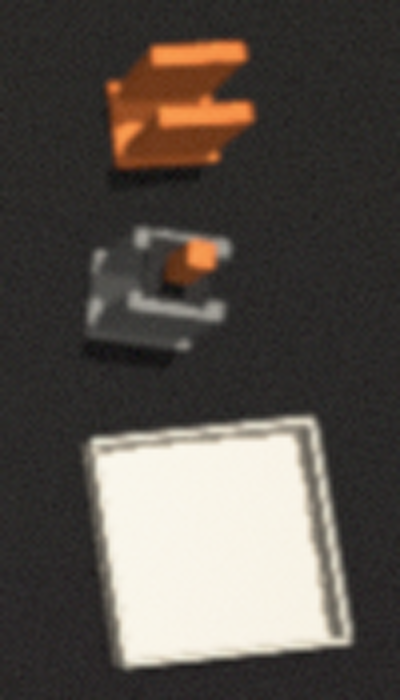

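View pics/c_right_side.png

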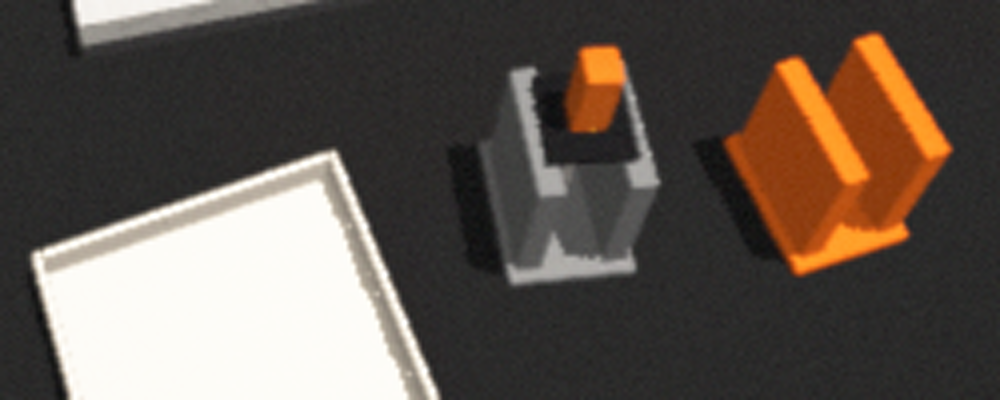

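```bash
python3 - <<'E'
from h import *
ct,cs=cam("top"),cam("side")
un=lambda p,o:(np.array(p,float)+.5)/4-.5+np.array(o)
top=un([[70,56],[686,71],[688,425],[53,410]],(190,170)); side=un([[408,114],[602,627],[160,706],[67,160]],(200,150))
D=np.array([[.125,.24],[.125,-.2],[-.125,-.2],[-.125,.24]])
def W(p,X): 
    c,s=np.cos(p[2]),np.sin(p[2]); X=np.atleast_2d(X); return np.c_[p[0]+c*X[:,0]-s*X[:,1],p[1]+s*X[:,0]+c*X[:,1],X[:,2]]
D3=np.c_[D,np.full(4,.036)]
f=lambda p:np.r_[(proj(ct,W(p,D3))-top).ravel(),(proj(cs,W(p,D3))-side).ravel()]
r=least_squares(f,[.55,0,0]); print("deck",r.x,"res",np.round(r.fun,1))
p=r.x
print(W(p,[[-.055,-.11,.03],[-.055,0,.03],[-.055,.11,.03],[-.01,-.145,.077],[-.055,.215,.065]]))
# handle check in top: ends crop (616,210),(616,320)
print("handle px", proj(ct,W(p,[[-.01,-.145,.077]])), un([[616,265]],(190,170)), "side",proj(cs,W(p,[[-.01,-.145,.077]])),un([[330,541]],(200,150)))
# pick handle top centre
pt=un([200,254],(370,125)); ps=un([603,62],(220,320))
print("pick top tri",tri([(ct,pt),(cs,ps)]), "atz .15",atz(ct,pt,.15),atz(cs,ps,.15))
# stand wall top corners (z .095): top view
q=un([[140,236],[222,248],[135,299],[216,312]],(370,125)); print("stand top",atz(ct,q,.095))
q=un([[522,72],[552,190],[625,75],[645,180]],(220,320)); print("stand side",atz(cs,q,.095))
# dish rim outer corners z=.028
q=un([[88,440],[313,418],[350,642],[122,667]],(370,125)); X=atz(ct,q,.028); print("dish",X,X.mean(0)); 
for n,z in (("reagent",.07),):
    print(n,atz(ct,[352,140],.1))
E
```

```text
deck [ 0.5463  0.0695 -0.0536] res [ 0.8 -0.4 -0.1 -0.2 -0.2 -1.   0.6 -1.3 -0.7 -0.1 -0.2 -1.  -1.1  0.5
 -0.6  0.1]
[[ 0.4855 -0.0374  0.03  ]
 [ 0.4914  0.0725  0.03  ]
 [ 0.4973  0.1823  0.03  ]
 [ 0.5286 -0.0747  0.077 ]
 [ 0.503   0.2872  0.065 ]]
handle px [[344.0783 231.5921]] [[343.625 235.875]] side [[285.7103 285.1436]] [[282.125 284.875]]
pick top tri (array([ 0.6301, -0.2665,  0.1499]), np.float64(0.0021894908605621637)) atz .15 [[ 0.6286 -0.2661  0.15  ]] [[ 0.6317 -0.2667  0.15  ]]
stand top [[ 0.6542 -0.2448  0.095 ]
 [ 0.6442 -0.3004  0.095 ]
 [ 0.6103 -0.2381  0.095 ]
 [ 0.5998 -0.2926  0.095 ]]
stand side [[ 0.6122 -0.2366  0.095 ]
 [ 0.6033 -0.2954  0.095 ]
 [ 0.6601 -0.2512  0.095 ]
 [ 0.6469 -0.3024  0.095 ]]
dish [[ 0.5221 -0.2175  0.028 ]
 [ 0.5334 -0.3791  0.028 ]
 [ 0.3752 -0.3908  0.028 ]
 [ 0.3625 -0.2302  0.028 ]] [ 0.4483 -0.3044  0.028 ]
reagent [[ 0.7807 -0.1064  0.1   ]]
```

```bash
cat >> h.py <<'E'
DECK=(.5463,.0695,-.0536)
def dk(x,y,z):
    c,s=np.cos(DECK[2]),np.sin(DECK[2]); return np.array([DECK[0]+c*x-s*y,DECK[1]+s*x+c*y,z])
E
python3 - <<'E'
from h import *
st=readout.get_state(); M=q2R(st["orientation"]).as_matrix(); print(M)
for yaw in (np.pi/2-.0536,-np.pi/2-.0536): 
    move(dk(-.01,-.145,.16),down(yaw))
E
```

```text
[[ 0.      0.3772  0.9261]
 [ 0.0001  0.9261 -0.3772]
 [-1.      0.0001 -0.    ]]
tcp [0.217  0.5326 0.2313] -> shift [ 0.0713 -0.4449  0.5177] rot [-0.333 -0.    -0.   ] dist 0.686 deg 19.1
tcp [0.217  0.5326 0.2313] -> shift [ 0.0713 -0.4449  0.5177] rot [ 2.808 -0.     0.   ] dist 0.686 deg 160.9
```

Call:
drive_tool:
  moves:
    - [[0, -0.04, 0.046, -0.03, 0, 0, 0], [0, -0.08, 0.092, -0.06, 0, 0, 0], [0, -0.12, 0.138, -0.09, 0, 0, 0], [0, -0.16, 0.184, -0.12, 0, 0, 0], [0, -0.2, 0.23, -0.15, 0, 0, 0]]
  squeeze: 30

```text
clock: 1.88
tcp_pos: [0.3551, 0.2589, 0.2316]
orientation: [0.703, 0.083, 0.702, -0.083]
wrist_force: [0.4, 0.0, -0.4]
finger_gap: 0.0853
```

```bash
python3 - <<'E'
from h import *
move(dk(-.01,-.145,.16),down(np.pi/2-.0536))
E
```

```text
tcp [0.3551 0.2589 0.2316] -> shift [ 0.0716 -0.2841  0.2464] rot [-0.182  0.001 -0.001] dist 0.383 deg 10.4
```

Call:
drive_tool:
  moves:
    - [[0, -0.046, 0.04, -0.03, 0, 0, 0], [0, -0.092, 0.08, -0.06, 0, 0, 0], [0.02, -0.138, 0.12, -0.09, 0, 0, 0], [0.02, -0.184, 0.16, -0.12, 0, 0, 0], [0.02, -0.23, 0.2, -0.15, 0, 0, 0]]

```text
clock: 2.5
tcp_pos: [0.4966, -0.0134, 0.2116]
orientation: [0.707, 0.03, 0.706, -0.03]
wrist_force: [1.1, 0.3, -0.1]
finger_gap: 0.0856
```

```bash
python3 - <<'E'
from h import *
im,c=snap("wrist","w1.png")
print(proj(c,dk(-.01,-.145,.077)))
move(dk(-.01,-.145,.14),down(np.pi/2-.0536))
E
```

```text
[[212.857 239.86 ]]
tcp [ 0.5007 -0.0196  0.2115] -> shift [ 0.0718 -0.0522  0.0323] rot [-0.035  0.005  0.004] dist 0.094 deg 2.1
```

View pics/w1.png

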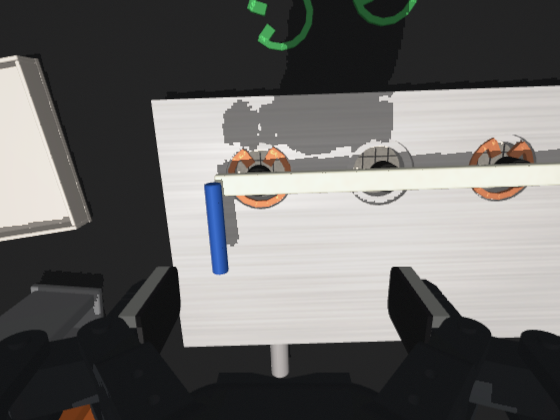

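Call:
drive_tool:
  moves:
    - [[0.015, -0.015, 0.01, -0.01, 0, 0, 80], [0.03, -0.03, 0.02, -0.02, 0.003, 0.003, 80], [0.05, -0.05, 0.032, -0.035, 0.005, 0.004, 80], [0.065, -0.05, 0.032, -0.035, 0.005, 0.004, 80], [0.07, -0.05, 0.032, -0.035, 0.005, 0.004, 80]]

```text
clock: 3.18
tcp_pos: [0.5273, -0.0718, 0.1407]
orientation: [0.706, 0.02, 0.708, -0.019]
wrist_force: [0.4, 0.0, 0.5]
finger_gap: 0.0586
```

```bash
python3 - <<'E'
from h import *
im,c=snap("wrist","w2.png")
print(readout.get_state()["finger_gap"],proj(c,dk(-.01,-.145,.077)))
move(dk(-.01,-.145,.058),down(np.pi/2-.0536))
E
```

```text
0.05829733032248604 [[277.7189 228.614 ]]
tcp [ 0.5273 -0.0716  0.1407] -> shift [ 0.0827 -0.0032  0.0015] rot [-0.    -0.002 -0.001] dist 0.083 deg 0.1
```

View pics/w2.png

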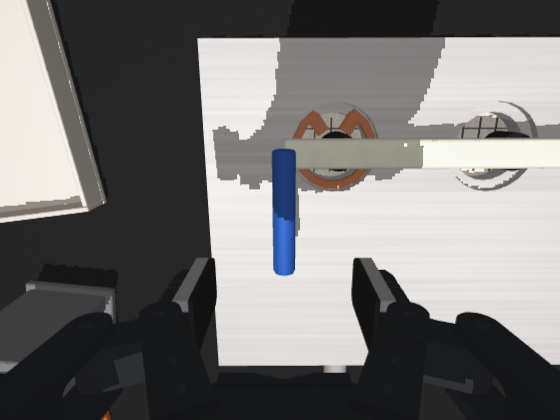

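Call:
drive_tool:
  moves:
    - [[0.03, 0, 0.001, 0, 0, 0, 80], [0.06, 0, 0.001, 0, 0, 0, 80], [0.082, 0, 0.001, 0, 0, 0, 80], [0.082, 0, 0.001, 0, 0, 0, 200], [0.082, 0, 0.001, 0, 0, 0, 255]]

```text
clock: 3.85
tcp_pos: [0.5289, -0.0713, 0.06]
orientation: [0.707, 0.019, 0.707, -0.019]
wrist_force: [-0.1, -1.0, 0.7]
finger_gap: 0.0227
```

Call:
drive_tool:
  moves:
    - [[0, 0, 0, 0, 0, 0, 255], [0, 0, 0, 0, 0, 0, 255], [-0.005, 0, 0, 0, 0, 0, 255], [-0.015, 0, 0, 0, 0, 0, 255], [-0.03, 0.002, 0, 0, 0, 0, 255]]

```text
clock: 4.47
tcp_pos: [0.5295, -0.0696, 0.091]
orientation: [0.707, 0.019, 0.707, -0.019]
wrist_force: [1.4, -3.6, -1.4]
finger_gap: 0.0129
```

```bash
python3 - <<'E'
from h import *
im,c=snap("wrist","w3.png"); snap("side","s3.png")
s=readout.get_state();print(s["finger_gap"],s["wrist_force"],s["ft_torque"],s["tcp_pos"])
E
```

```text
0.012942399555395796 [-0.5195 -2.9754 -0.6999] [-0.6541  0.0931  0.0381] [ 0.5295 -0.0695  0.0921]
```

View pics/s3.png

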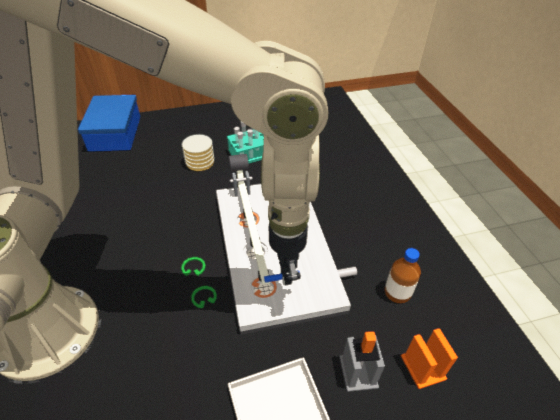

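Call:
drive_tool:
  moves:
    - [[-0.043, 0.008, 0, 0, 0, 0, 255], [-0.084, 0.021, 0, 0, 0, 0, 255], [-0.123, 0.039, 0, 0, 0, 0, 255], [-0.16, 0.062, 0, 0, 0, 0, 255], [-0.194, 0.089, 0, 0, 0, 0, 255]]

```text
clock: 5.2
tcp_pos: [0.5338, 0.0164, 0.2893]
orientation: [0.708, 0.017, 0.706, -0.023]
wrist_force: [0.1, -11.3, 7.4]
finger_gap: 0.0124
```

```bash
python3 - <<'E'
from h import *
snap("side","s4.png")
s=readout.get_state();print(s["finger_gap"],s["wrist_force"],s["ft_torque"],s["tcp_pos"],s["joint_pos"])
p=s["tcp_pos"]+[0,0,.019]; pv=dk(-.055,.215,.065); c,sn=np.cos(DECK[2]),np.sin(DECK[2])
d=p-pv; dy=-d[0]*sn+d[1]*c; print("phi",np.arctan2(d[2],-dy),"r",np.hypot(dy,d[2]))
E
```

```text
0.012527820357950354 [ -8.2365 -10.0397  12.4797] [-2.6166  1.4782 -0.0146] [0.5342 0.0202 0.2937] [-0.1104  0.2174  0.07    1.4151 -0.0035 -0.0575]
phi 0.7518709027342465 r 0.36260006602572287
```

View pics/s4.png

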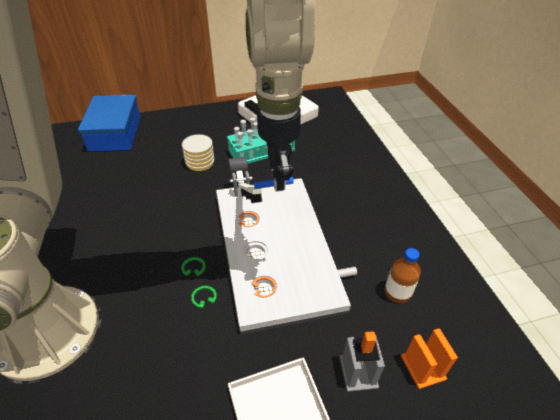

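Call:
drive_tool:
  moves:
    - [[-0.025, 0.025, 0, 0, 0, 0, 255], [-0.047, 0.053, 0, 0, 0, 0, 255], [-0.066, 0.084, 0, 0, 0, 0, 255], [-0.075, 0.1, 0, 0, 0, 0, 255], [-0.075, 0.1, 0, 0, 0, 0, 255]]

```text
clock: 5.88
tcp_pos: [0.5393, 0.1205, 0.3719]
orientation: [0.712, 0.016, 0.702, -0.02]
wrist_force: [-1.8, -6.9, 12.5]
finger_gap: 0.0128
```

```bash
python3 - <<'E'
from h import *
s=readout.get_state();print(s["finger_gap"],s["wrist_force"],s["ft_torque"],s["tcp_pos"],s["joint_pos"])
p=s["tcp_pos"]+[0,0,.019]; pv=dk(-.055,.215,.065); c,sn=np.cos(DECK[2]),np.sin(DECK[2])
d=p-pv; dy=-d[0]*sn+d[1]*c; print("phi",np.arctan2(d[2],-dy),"r",np.hypot(dy,d[2]))
E
```

```text
0.012750102863012956 [-1.8308 -6.8845 12.5101] [-1.405   0.3267 -0.0102] [0.5393 0.1205 0.3719] [ 0.0786  0.2647  0.3219  1.6148 -0.0076  0.1303]
phi 1.1033803267293567 r 0.36507589129596446
```

Call:
drive_tool:
  moves:
    - [[0, 0, 0, 0, 0, 0, 60], [0, 0, 0, 0, 0, 0, 0], [-0.02, 0.01, 0, 0, 0, 0, 0], [-0.06, 0.02, 0, 0, 0, 0, 0], [-0.11, 0.02, 0, 0, 0, 0, 0]]

```text
clock: 6.5
tcp_pos: [0.5382, 0.1418, 0.4816]
orientation: [0.711, 0.016, 0.703, -0.02]
wrist_force: [1.3, 0.4, 1.1]
finger_gap: 0.0855
```

```bash
python3 - <<'E'
from h import *
snap("side","s5.png")
s=readout.get_state();print(s["clock"],s["finger_gap"],s["wrist_force"],s["tcp_pos"],s["joint_pos"])
E
```

```text
6.55 0.08564662880929576 [-2.9526 -0.1509  4.3062] [0.5385 0.1415 0.4891] [ 0.1169  0.3711  0.7786  1.957  -0.0075  0.1683]
```

View pics/s5.png

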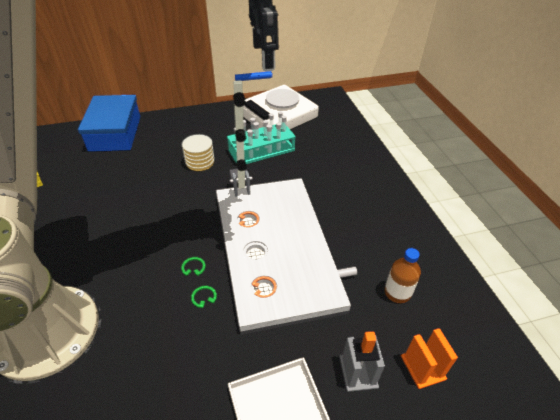

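```bash
python3 - <<'E'
from h import *
move([.63,-.267,.26],down(1.39))
E
```

```text
tcp [0.5385 0.1415 0.4891] -> shift [ 0.2331 -0.4024  0.1073] rot [0.129 0.022 0.002] dist 0.477 deg 7.5
```

Call:
drive_tool:
  moves:
    - [[0, -0.05, 0.01, 0.02, 0.005, 0, 0], [0.02, -0.1, 0.02, 0.04, 0.01, 0, 0], [0.05, -0.15, 0.035, 0.06, 0.012, 0, 0], [0.08, -0.2, 0.05, 0.08, 0.015, 0, 0], [0.11, -0.25, 0.065, 0.1, 0.02, 0, 0]]

```text
clock: 7.18
tcp_pos: [0.5929, -0.1135, 0.3801]
orientation: [0.706, 0.053, 0.705, -0.054]
wrist_force: [0.4, 0.5, -0.7]
finger_gap: 0.0854
```

```bash
python3 - <<'E'
from h import *
move([.62,-.267,.26],down(1.39))
E
```

```text
tcp [ 0.5929 -0.1135  0.3801] -> shift [ 0.1204 -0.1474  0.0499] rot [0.029 0.002 0.002] dist 0.197 deg 1.6
```

Call:
drive_tool:
  moves:
    - [[0.03, -0.035, 0.012, 0.01, 0, 0, 0], [0.06, -0.07, 0.025, 0.02, 0, 0, 0], [0.09, -0.11, 0.038, 0.03, 0, 0, 0], [0.12, -0.147, 0.05, 0.03, 0, 0, 0], [0.12, -0.147, 0.05, 0.03, 0, 0, 0]]

```text
clock: 7.8
tcp_pos: [0.6184, -0.2686, 0.2552]
orientation: [0.702, 0.066, 0.706, -0.065]
wrist_force: [-0.5, 0.3, -0.4]
finger_gap: 0.0855
```

```bash
python3 - <<'E'
from h import *
im,c=snap("wrist","w5.png"); snap("side","s6.png")
print(readout.get_state()["tcp_pos"],proj(c,[[.63,-.267,.15],[.63,-.267,.1]]))
E
```

```text
[ 0.6196 -0.2665  0.2593] [[287.7251 222.7408]
 [287.0707 204.6945]]
```

View pics/w5.png

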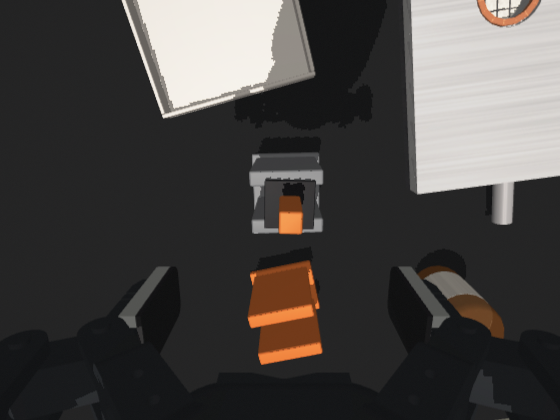

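View pics/s6.png

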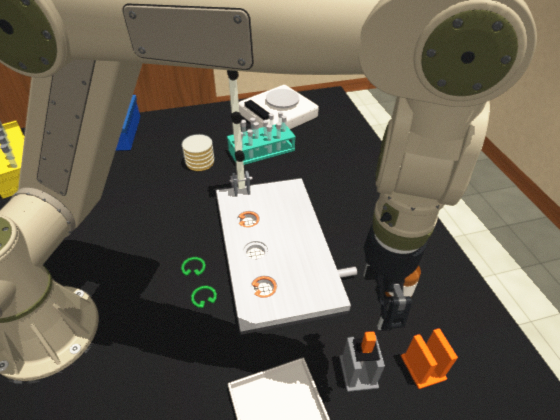

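```bash
python3 - <<'E'
from h import *
move([.630,-.2655,.108],down(1.39))
E
```

```text
tcp [ 0.6196 -0.2665  0.2593] -> shift [0.1513 0.0029 0.0102] rot [-0.002 -0.001  0.   ] dist 0.152 deg 0.1
```

Call:
drive_tool:
  moves:
    - [[0.01, 0.003, 0.01, 0, 0, 0, 100], [0.05, 0.003, 0.01, 0, 0, 0, 100], [0.09, 0.003, 0.01, 0, 0, 0, 100], [0.09, 0.003, 0.01, 0, 0, 0, 100], [0.09, 0.003, 0.01, 0, 0, 0, 100]]

```text
clock: 8.52
tcp_pos: [0.6311, -0.2649, 0.1713]
orientation: [0.705, 0.064, 0.704, -0.065]
wrist_force: [-0.4, 0.4, 1.1]
finger_gap: 0.0518
```

```bash
python3 - <<'E'
from h import *
im,c=snap("wrist","w6.png")
print(readout.get_state()["finger_gap"],proj(c,[[.63,-.2655,.15],[.63,-.2655,.1]]))
move([.630,-.2655,.108],down(1.39))
E
```

```text
0.05168151688411723 [[280.8163 252.6303]
 [281.5391 220.8886]]
tcp [ 0.6314 -0.2654  0.172 ] -> shift [ 0.064  -0.0003 -0.0016] rot [-0.002  0.003  0.001] dist 0.064 deg 0.2
```

View pics/w6.png

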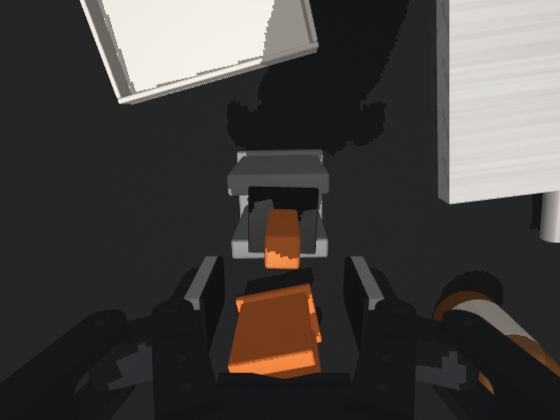

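Call:
drive_tool:
  moves:
    - [[0.03, 0, -0.001, 0, 0, 0, 100], [0.055, 0, -0.001, 0, 0, 0, 100], [0.063, 0, -0.001, 0, 0, 0, 100], [0.063, 0, -0.001, 0, 0, 0, 180], [0.063, 0, -0.001, 0, 0, 0, 255]]
  squeeze: 50

```text
clock: 9.2
tcp_pos: [0.6316, -0.2659, 0.111]
orientation: [0.706, 0.063, 0.702, -0.065]
wrist_force: [-0.6, 0.9, 2.6]
finger_gap: 0.0176
```

Call:
drive_tool:
  moves:
    - [[0, 0, 0, 0, 0, 0, 255], [0, 0, 0, 0, 0, 0, 255], [0, 0, 0, 0, 0, 0, 255], [0, 0, 0, 0, 0, 0, 255], [0, 0, 0, 0, 0, 0, 255]]

```text
clock: 9.82
tcp_pos: [0.6316, -0.2659, 0.111]
orientation: [0.706, 0.063, 0.702, -0.065]
wrist_force: [-1.0, 0.3, -1.0]
finger_gap: 0.0176
```

```bash
python3 - <<'E'
from h import *
im,c=snap("wrist","w7.png");im,c2=snap("side","s7.png")
s=readout.get_state();print(s["finger_gap"],s["tcp_pos"],s["orientation"],s["wrist_force"])
E
```

```text
0.01749288162046887 [ 0.6316 -0.2659  0.1109] [ 0.7061  0.0634  0.7022 -0.0654] [-0.2587 -0.4795  0.4021]
```

View pics/w7.png

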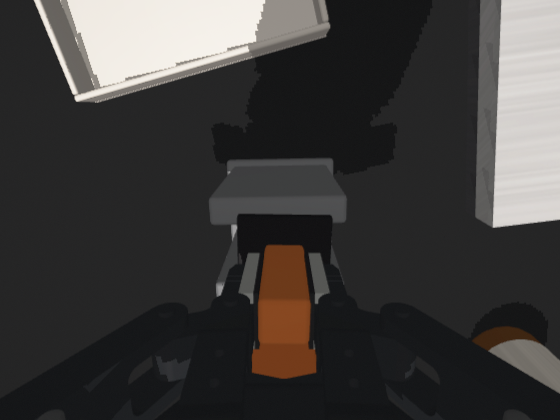

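Call:
drive_tool:
  moves:
    - [[-0.02, 0, 0, 0, 0, 0, 255], [-0.05, 0, 0, 0, 0, 0, 255], [-0.09, 0, 0, 0, 0, 0, 255], [-0.13, 0, 0, 0, 0, 0, 255], [-0.13, 0, 0, 0, 0, 0, 255]]

```text
clock: 10.55
tcp_pos: [0.6326, -0.2664, 0.2453]
orientation: [0.709, 0.062, 0.7, -0.066]
wrist_force: [-0.6, -0.0, -0.8]
finger_gap: 0.0173
```

```bash
python3 - <<'E'
from h import *
im,c=snap("wrist","w8.png");im2,c2=snap("side","s8.png")
s=readout.get_state();print(s["finger_gap"],s["tcp_pos"],s["orientation"],s["wrist_force"])
cv2.imwrite("pics/s8c.png",cv2.resize(im2[220:400,300:480],None,fx=4,fy=4,interpolation=cv2.INTER_CUBIC)[:600])
M=q2R(s["orientation"]).as_matrix(); print(M)
foot=s["tcp_pos"]+M@[.096,0,0]; print(foot, proj(c2,foot), proj(c,foot))
E
```

```text
0.017430773370404117 [ 0.631  -0.2655  0.2408] [ 0.7063  0.0633  0.7021 -0.0654] [-0.1001 -0.1044 -2.1183]
[[ 0.0057  0.1814  0.9834]
 [-0.0035  0.9834 -0.1814]
 [-1.     -0.0024  0.0062]]
[ 0.6316 -0.2659  0.1448] [[369.6385 336.157 ]] [[283.885  206.1823]]
```

View pics/s8c.png

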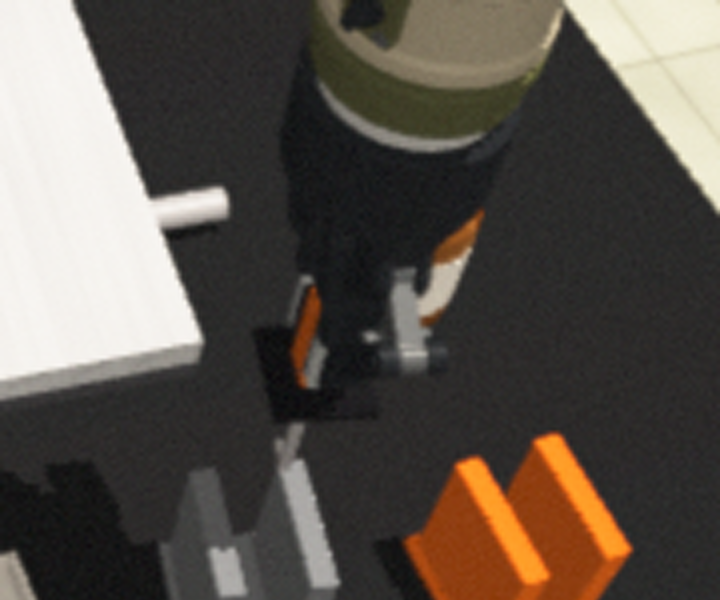

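View pics/w8.png

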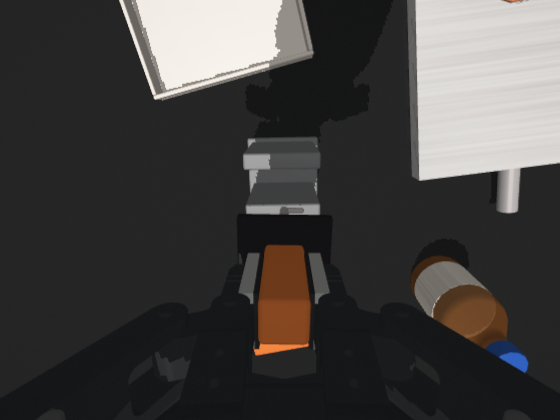

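```bash
python3 - <<'E'
from h import *
im=cv2.imread("pics/w8.png"); cv2.imwrite("pics/w8c.png",cv2.resize(im[180:230,235:335],None,fx=8,fy=8,interpolation=cv2.INTER_CUBIC))
M=down(1.39)
move(dk(-.0,-.09,.20),down(1.39))
E
```

```text
tcp [ 0.631  -0.2655  0.2408] -> shift [ 0.0394  0.225  -0.1328] rot [-0.002  0.006  0.002] dist 0.264 deg 0.4
```

View pics/w8c.png

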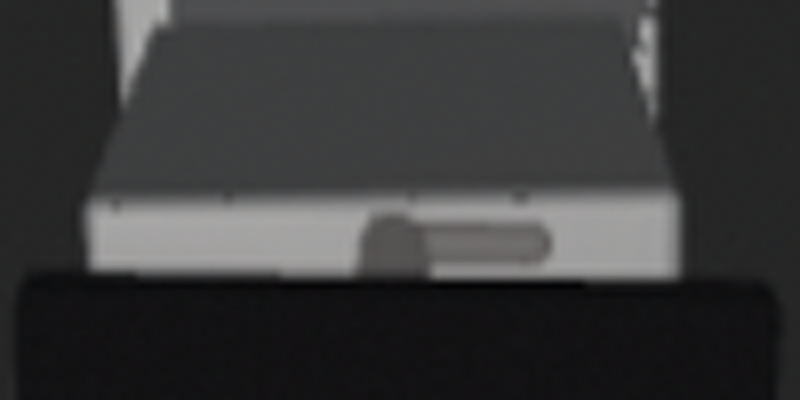

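Call:
drive_tool:
  moves:
    - [[0, 0.045, -0.025, 0, 0, 0, 255], [0, 0.09, -0.05, 0, 0, 0, 255], [0, 0.135, -0.08, 0, 0, 0, 255], [0.01, 0.18, -0.11, 0, 0.003, 0, 255], [0.02, 0.225, -0.133, 0, 0.005, 0.002, 255]]

```text
clock: 11.28
tcp_pos: [0.539, -0.0185, 0.2173]
orientation: [0.703, 0.064, 0.705, -0.065]
wrist_force: [0.5, 0.1, 0.3]
finger_gap: 0.0174
```

```bash
python3 - <<'E'
from h import *
readout
im,c=snap("wrist","w9.png")
s=readout.get_state();print(s["tcp_pos"],proj(c,[dk(-.055,-.11,.035),dk(-.055,0,.035)]))
im2,c2=snap("side","s9.png"); im3,c3=snap("top","t9.png")
print(proj(c2,dk(-.055,.11,.035)),proj(c3,dk(-.055,.11,.035)),proj(c3,dk(-.055,-.11,.035)))
E
```

```text
[ 0.5358 -0.0131  0.216 ] [[251.6096 131.4119]
 [374.1811 115.2024]]
[[247.4789 218.8222]] [[251.0516 246.9948]] [[329.2719 249.0182]]
```

View pics/w9.png

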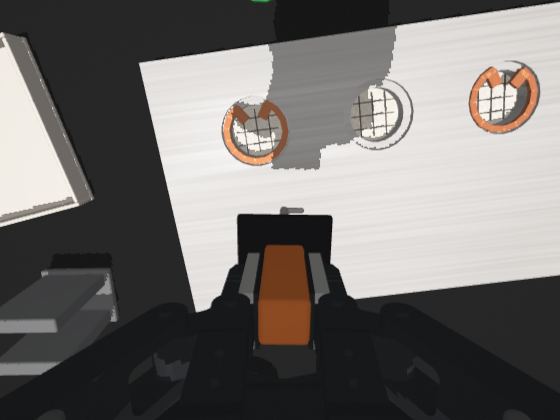

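View pics/t9.png

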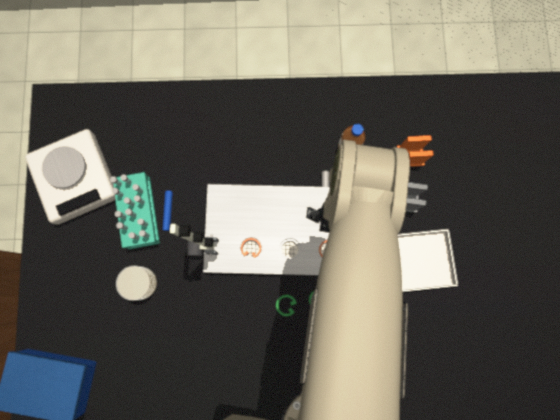

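```bash
cat >> h.py <<'E'
from scipy.optimize import minimize
from scipy.ndimage import gaussian_filter
def ring_polys(x,y,yaw,z):
    a=np.linspace(np.radians(28),2*np.pi-np.radians(28),80)
    ann=np.r_[np.c_[.029*np.cos(a),.029*np.sin(a)],np.c_[.024*np.cos(a),.024*np.sin(a)][::-1]]
    P=[ann]
    for s in (1,-1):
        t=s*np.radians(34); u=np.array([np.cos(t),np.sin(t)]); v=np.array([-u[1],u[0]])
        P.append(np.array([.013*u+.0045*v,.026*u+.0045*v,.026*u-.0045*v,.013*u-.0045*v]))
    c,s=np.cos(yaw),np.sin(yaw); Rm=np.array([[c,-s],[s,c]])
    return [np.c_[p@Rm.T+[x,y],np.full(len(p),z)] for p in P]
def copper(im):
    hsv=cv2.cvtColor(im,cv2.COLOR_BGR2HSV); return ((hsv[...,0]<16)|(hsv[...,0]>174))&(hsv[...,1]>110)&(hsv[...,2]>40)
def ringfit(im,c,x0,y0,yaw0=np.pi,z=.035,S=4,pad=45,verbose=True):
    """fit ring (top face height z) to copper mask near x0,y0 -> x,y,yaw,score"""
    u0,v0=proj(c,[x0,y0,z])[0].astype(int); lo=(max(u0-pad,0),max(v0-pad,0)); hi=(min(u0+pad,560),min(v0+pad,420))
    a=im[lo[1]:hi[1],lo[0]:hi[0]]
    m=copper(a).astype(np.float32); m=cv2.resize(m,None,fx=S,fy=S,interpolation=cv2.INTER_LINEAR)
    mb=gaussian_filter(m,S*.6)
    def ren(p):
        g=np.zeros(m.shape,np.uint8)
        for zz in (z,z-.005):
          for P in ring_polys(p[0],p[1],p[2],zz):
            q=(proj(c,P)-lo+.5)*S-.5; cv2.fillPoly(g,[np.round(q*16).astype(np.int32)],1,shift=4)
        return gaussian_filter(g.astype(np.float32),S*.6)
    def cost(p):
        g=ren(p); return -2*(g*mb).sum()/((g*g).sum()+(mb*mb).sum()+1e-6)
    best=None
    for dy in np.radians([-40,-20,0,20,40] if yaw0 is not None else np.arange(0,360,30)):
        st=np.array([x0,y0,(yaw0 or 0)+dy])
        r=minimize(cost,st,method="Nelder-Mead",options=dict(initial_simplex=st+np.array([[0,0,0],[.006,0,0],[0,.006,0],[0,0,.25]]),xatol=1e-5,fatol=1e-5,maxiter=150))
        if best is None or r.fun<best.fun: best=r
    if verbose: print("ring",np.round(best.x,4),"yawdeg %.1f"%np.degrees(best.x[2]),"score %.3f"%-best.fun)
    return best.x,-best.fun
E
python3 - <<'E'
from h import *
im,c=snap("wrist")
for y in (-.11,.11):
    p=dk(-.055,y,.03); print(p); ringfit(im,c,p[0],p[1])
im2,c2=snap("side"); ringfit(im2,c2,*dk(-.055,.11,0)[:2],pad=25); ringfit(im2,c2,*dk(-.055,-.11,0)[:2],pad=25)
im3,c3=snap("top"); ringfit(im3,c3,*dk(-.055,.11,0)[:2],pad=25)
E
```

```text
[ 0.4855 -0.0374  0.03  ]
ring [ 0.4861 -0.034   3.1236] yawdeg 179.0 score 0.980
[0.4973 0.1823 0.03  ]
ring [0.4971 0.1856 2.9537] yawdeg 169.2 score 0.971
ring [0.498  0.1837 2.9337] yawdeg 168.1 score 0.873
ring [ 0.487  -0.0355  3.125 ] yawdeg 179.1 score 0.932
ring [0.4946 0.1837 2.9608] yawdeg 169.6 score 0.702
```

```bash
cat >> h.py <<'E'
FOOT=np.array([.096,0.,.003])
def foot_move(xy,zfoot,yaw,st=None):
    R=down(yaw); p=np.array([xy[0],xy[1],zfoot])-R.apply(FOOT); return move(p,R,st)
E
python3 - <<'E'
from h import *
r=np.array([.4861,-.034]); a=np.radians(145); u=np.array([np.cos(a),np.sin(a)])
foot_move(r-.006*u,.075,a)
E
```

```text
tcp [ 0.5412 -0.0208  0.2187] -> shift [ 0.0477 -0.0282 -0.0476] rot [-1.143 -0.     0.001] dist 0.073 deg 65.5
```

Call:
drive_tool:
  moves:
    - [[0.005, -0.004, -0.008, -0.17, 0, 0, 255], [0.01, -0.01, -0.015, -0.34, 0, 0, 255], [0.015, -0.015, -0.025, -0.52, 0, 0, 255], [0.02, -0.02, -0.03, -0.7, 0, 0, 255], [0.02, -0.025, -0.04, -0.87, 0, 0, 255]]

```text
clock: 12.2
tcp_pos: [0.4975, -0.0398, 0.1979]
orientation: [0.665, -0.24, 0.666, 0.239]
wrist_force: [0.6, -0.4, -0.4]
finger_gap: 0.0171
```

```bash
python3 - <<'E'
from h import *
r=np.array([.4861,-.034]); a=np.radians(145); u=np.array([np.cos(a),np.sin(a)])
foot_move(r-.006*u,.075,a)
E
```

```text
tcp [ 0.4975 -0.0398  0.1979] -> shift [ 0.027   0.0052 -0.0064] rot [-0.269 -0.001  0.   ] dist 0.028 deg 15.4
```

Call:
drive_tool:
  moves:
    - [[0.01, 0.003, -0.003, -0.14, 0, 0, 255], [0.02, 0.005, -0.006, -0.269, 0, 0, 255], [0.027, 0.005, -0.006, -0.269, 0, 0, 255], [0.027, 0.005, -0.006, -0.269, 0, 0, 255], [0.027, 0.005, -0.006, -0.269, 0, 0, 255]]

```text
clock: 12.82
tcp_pos: [0.4901, -0.0402, 0.1712]
orientation: [0.627, -0.326, 0.628, 0.326]
wrist_force: [0.2, 0.9, -1.4]
finger_gap: 0.0177
```

```bash
python3 - <<'E'
from h import *
im,c=snap("wrist","w10.png"); s=readout.get_state(); print(s["tcp_pos"],s["qvel"])
x,_=ringfit(im,c,.4861,-.034,pad=80)
print("ring px",proj(c,[x[0],x[1],.035])); 
M=q2R(s["orientation"]); print("foot,tip px",proj(c,s["tcp_pos"]+M.apply([[.096,0,0],[.096,0,.003],[.096,.014,.003]])))
im2,c2=snap("side","s10.png"); ringfit(im2,c2,.4861,-.034,pad=25)
cv2.imwrite("pics/s10c.png",cv2.resize(im2[230:320,210:330],None,fx=6,fy=6,interpolation=cv2.INTER_CUBIC))
E
```

```text
[ 0.4902 -0.0401  0.1713] [ 0.0038 -0.0029  0.0001 -0.0006  0.0003 -0.0044]
ring [ 0.4859 -0.034   3.1163] yawdeg 178.5 score 0.497
ring px [[291.3904 199.1642]]
foot,tip px [[282.5379 210.2892]
 [282.5415 214.3739]
 [302.4318 214.3772]]
ring [ 0.4868 -0.0357  3.1484] yawdeg 180.4 score 0.910
```

View pics/w10.png

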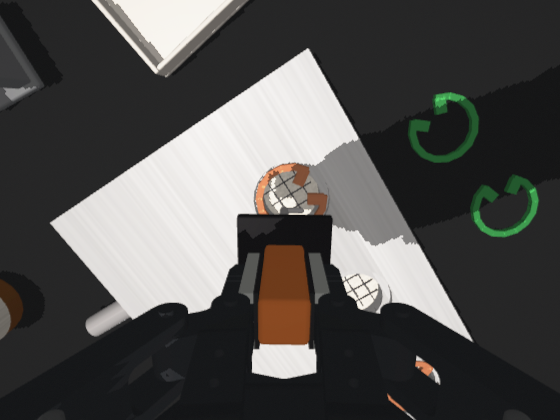

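View pics/s10c.png

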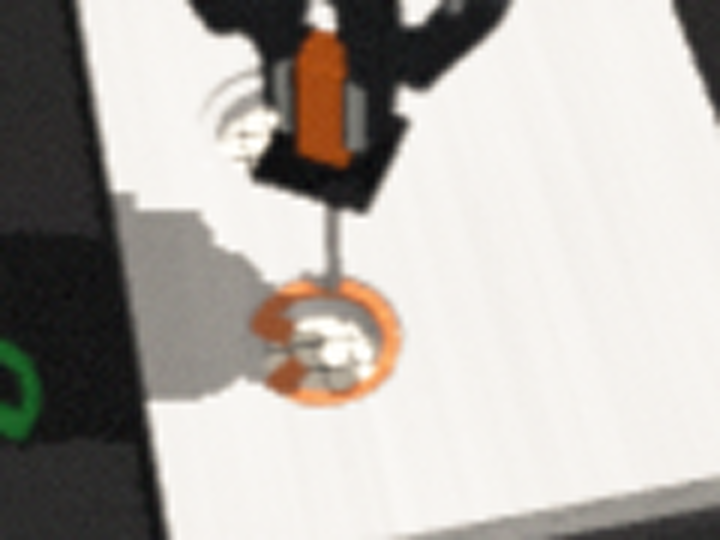

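```bash
python3 - <<'E'
from h import *
im=cv2.imread("pics/w10.png"); cv2.imwrite("pics/w10c.png",cv2.resize(im[150:230,235:345],None,fx=7,fy=7,interpolation=cv2.INTER_CUBIC))
s=readout.get_state(); M=q2R(s["orientation"]); c2=cam("side")
for z in (0,.003): 
    q=proj(c2,s["tcp_pos"]+M.apply([[.096,0,z],[.094,.014,z]])); print(q,(q-[210,230]+.5)*6-.5)
E
```

```text
[[264.9035 276.7919]
 [259.0527 274.51  ]] [[331.921  283.2514]
 [296.8164 269.5599]]
[[265.3848 275.7583]
 [259.5454 273.483 ]] [[334.8086 277.0496]
 [299.7725 263.3981]]
```

View pics/w10c.png

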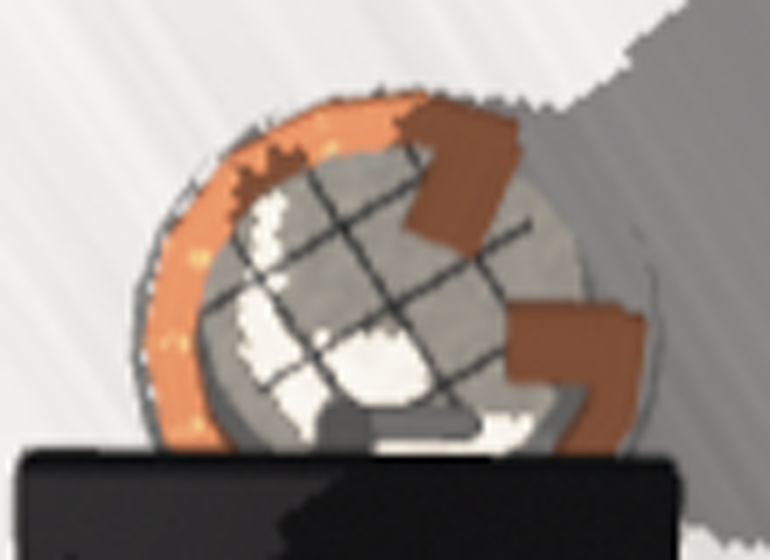

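```bash
python3 - <<'E'
s=open('h.py').read()
s=s.replace("FOOT=np.array([.096,0.,.003])","FOOT=np.array([.096,0.,.0])")
s=s.replace("verbose=True):\n","verbose=True,vmax=420):\n",1).replace("hi=(min(u0+pad,560),min(v0+pad,420))","hi=(min(u0+pad,560),min(v0+pad,vmax))")
open('h.py','w').write(s)
E
python3 - <<'E'
from h import *
im,c=snap("wrist")
x,_=ringfit(im,c,.4861,-.034,pad=50,vmax=212)
r=x[:2]; a=x[2]-np.radians(34); u=np.array([np.cos(a),np.sin(a)])
st=readout.get_state(); f=st["tcp_pos"]+q2R(st["orientation"]).apply(FOOT); y=q2R(st["orientation"]).apply([0,1,0])
print("lug ang",np.degrees(a),"tool y ang",np.degrees(np.arctan2(y[1],y[0])),"foot",f,"along",(f[:2]-r)@u,"lat",(f[:2]-r)@[-u[1],u[0]])
foot_move(r-.006*u,.021,a)
E
```

```text
ring [ 0.486  -0.0338  3.1245] yawdeg 179.0 score 0.987
lug ang 145.02270831530188 tool y ang 144.94671513506066 foot [ 0.4901 -0.0399  0.0753] along -0.006864275938013557 lat 0.002661452366856511
tcp [ 0.4901 -0.0399  0.1713] -> shift [0.0543 0.0008 0.0026] rot [-0.001 -0.001  0.001] dist 0.054 deg 0.1
```

Call:
drive_tool:
  moves:
    - [[0, 0.001, 0.0026, 0, 0, 0, 255], [0.015, 0.001, 0.0026, 0, 0, 0, 255], [0.03, 0.001, 0.0026, 0, 0, 0, 255], [0.03, 0.001, 0.0026, 0, 0, 0, 255], [0.03, 0.001, 0.0026, 0, 0, 0, 255]]

```text
clock: 13.6
tcp_pos: [0.4906, -0.0372, 0.141]
orientation: [0.627, -0.326, 0.628, 0.326]
wrist_force: [-0.2, -0.1, -0.4]
finger_gap: 0.0174
```

```bash
python3 - <<'E'
from h import *
im,c=snap("wrist")
x,_=ringfit(im,c,.4861,-.034,pad=60,vmax=212)
r=x[:2]; a=x[2]-np.radians(34); u=np.array([np.cos(a),np.sin(a)])
st=readout.get_state(); f=st["tcp_pos"]+q2R(st["orientation"]).apply(FOOT)
print("foot",f,"along",(f[:2]-r)@u,"lat",(f[:2]-r)@[-u[1],u[0]],st["wrist_force"])
cv2.imwrite("pics/w11c.png",cv2.resize(im[130:230,225:355],None,fx=6,fy=6,interpolation=cv2.INTER_CUBIC))
E
```

```text
ring [ 0.4861 -0.0339  3.1153] yawdeg 178.5 score 0.987
foot [ 0.4909 -0.0373  0.0454] along -0.005969425971312192 lat 4.1844020530819165e-07 [ 0.4174  0.1557 -0.2178]
```

View pics/w11c.png

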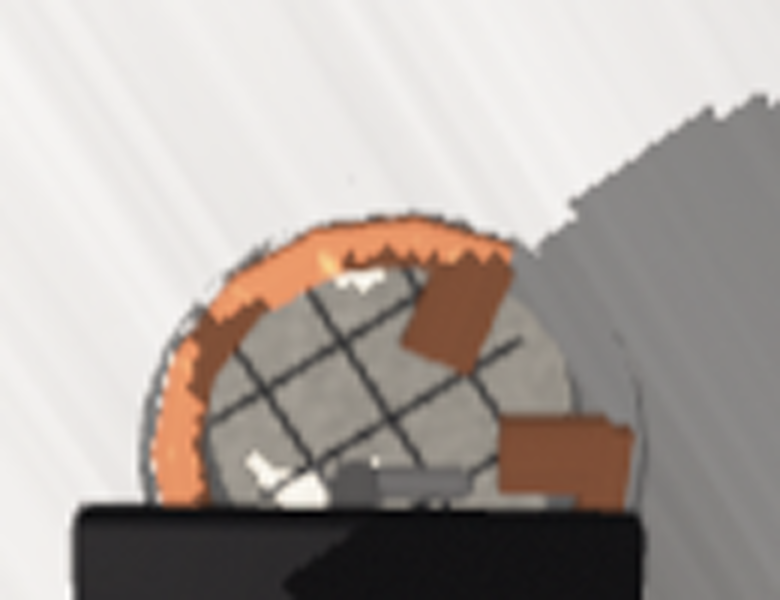

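Call:
drive_tool:
  moves:
    - [[0.012, 0, 0, 0, 0, 0, 255], [0.024, 0, 0, 0, 0, 0, 255], [0.024, 0, 0, 0, 0, 0, 255], [0.024, 0, 0, 0, 0, 0, 255], [0.024, 0, 0, 0, 0, 0, 255]]

```text
clock: 14.28
tcp_pos: [0.4912, -0.0373, 0.1177]
orientation: [0.628, -0.327, 0.627, 0.326]
wrist_force: [-0.0, -0.1, -0.5]
finger_gap: 0.0174
```

```bash
python3 - <<'E'
from h import *
im,c=snap("wrist")
x,_=ringfit(im,c,.4861,-.034,pad=60,vmax=212)
r=x[:2]; a=x[2]-np.radians(34); u=np.array([np.cos(a),np.sin(a)])
st=readout.get_state(); f=st["tcp_pos"]+q2R(st["orientation"]).apply(FOOT)
print("foot",f,"along",(f[:2]-r)@u,"lat",(f[:2]-r)@[-u[1],u[0]],st["wrist_force"])
cv2.imwrite("pics/w12c.png",cv2.resize(im[130:230,225:355],None,fx=6,fy=6,interpolation=cv2.INTER_CUBIC))
E
```

```text
ring [ 0.486  -0.0337  3.1281] yawdeg 179.2 score 0.989
foot [ 0.4913 -0.0375  0.0217] along -0.00649011501465008 lat 2.534680083251044e-05 [ 0.3229  0.6595 -0.2479]
```

View pics/w12c.png

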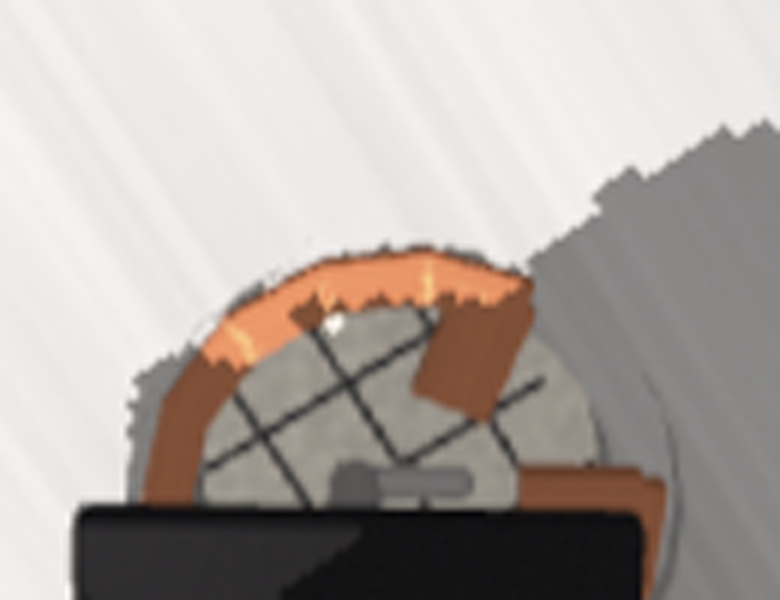

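Call:
drive_tool:
  moves:
    - [[0.001, 0.004, 0, 0, 0, 0, 255], [0.001, 0.009, 0, 0, 0, 0, 255], [0.001, 0.0135, 0, 0, 0, 0, 255], [0.001, 0.0135, 0, 0, 0, 0, 255], [0.001, 0.0135, 0, 0, 0, 0, 255]]

```text
clock: 14.95
tcp_pos: [0.4803, -0.0296, 0.1168]
orientation: [0.628, -0.327, 0.627, 0.326]
wrist_force: [0.0, 0.3, -0.9]
finger_gap: 0.0175
```

```bash
python3 - <<'E'
from h import *
im,c=snap("wrist")
x,_=ringfit(im,c,.4861,-.034,pad=60,vmax=212)
r=x[:2]; a=x[2]-np.radians(34); u=np.array([np.cos(a),np.sin(a)])
st=readout.get_state(); f=st["tcp_pos"]+q2R(st["orientation"]).apply(FOOT)
print("foot",f,"along",(f[:2]-r)@u,"lat",(f[:2]-r)@[-u[1],u[0]],st["wrist_force"])
cv2.imwrite("pics/w13c.png",cv2.resize(im[130:230,225:355],None,fx=6,fy=6,interpolation=cv2.INTER_CUBIC))
E
```

```text
ring [ 0.486  -0.0337  3.1235] yawdeg 179.0 score 0.987
foot [ 0.4805 -0.0298  0.0208] along 0.006832531171474497 lat -3.871371622549564e-05 [-0.0965  0.8537 -0.9541]
```

View pics/w13c.png

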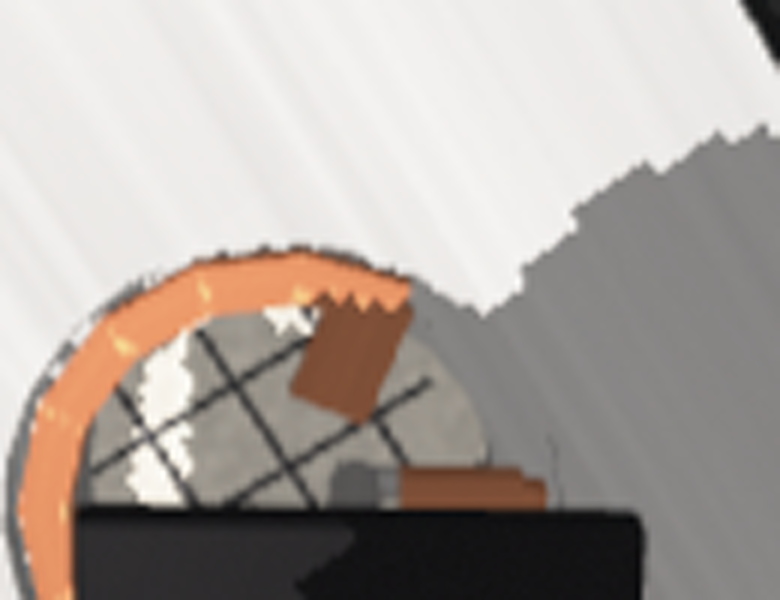

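Call:
drive_tool:
  moves:
    - [[-0.004, 0, 0, 0, 0, 0, 255], [-0.008, 0, 0, 0, 0, 0, 255], [-0.012, 0, 0, 0, 0, 0, 255], [-0.016, 0, 0, 0, 0, 0, 255], [-0.018, 0, 0, 0, 0, 0, 255]]

```text
clock: 15.62
tcp_pos: [0.4805, -0.0297, 0.1352]
orientation: [0.628, -0.327, 0.627, 0.325]
wrist_force: [0.8, 0.6, -0.9]
finger_gap: 0.0175
```

```bash
python3 - <<'E'
from h import *
im,c=snap("wrist"); im2,c2=snap("side")
st=readout.get_state(); f=st["tcp_pos"]+q2R(st["orientation"]).apply(FOOT)
print("foot",f,st["wrist_force"])
a=cv2.resize(im[130:230,225:355],None,fx=6,fy=6,interpolation=cv2.INTER_CUBIC); b=cv2.resize(im2[240:320,210:314],None,fx=7.5,fy=7.5,interpolation=cv2.INTER_CUBIC)[:,:780]
cv2.imwrite("pics/w14a.png",a); cv2.imwrite("pics/w14b.png",b)
E
```

```text
foot [ 0.4807 -0.0298  0.0391] [ 0.6712  0.5492 -1.0352]
```

View pics/w14a.png

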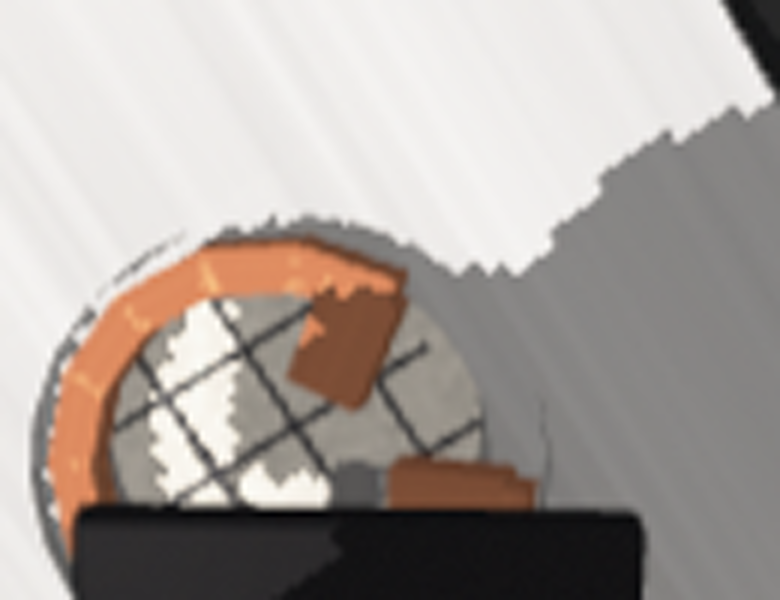

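View pics/w14b.png

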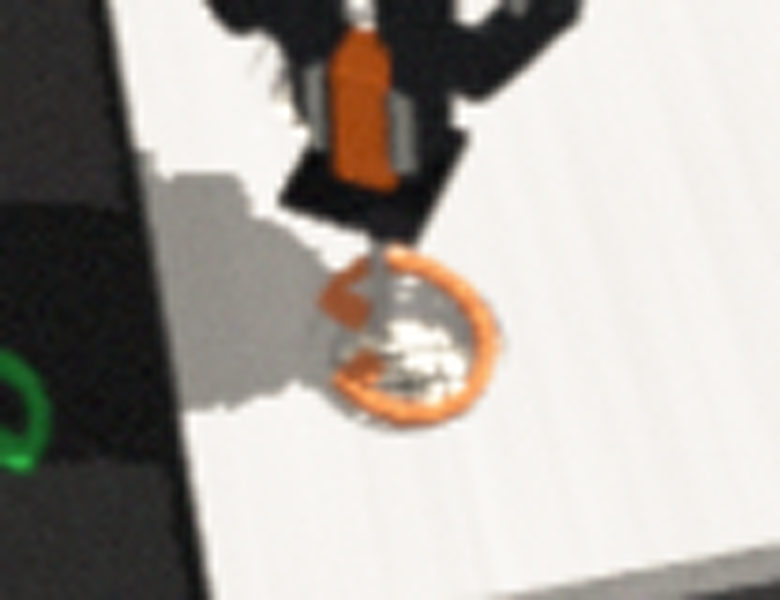

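Call:
drive_tool:
  moves:
    - [[-0.004, 0, 0, 0, 0, 0, 255], [-0.005, 0.005, 0, 0, 0, 0, 255], [-0.005, 0.011, 0, 0, 0, 0, 255], [-0.005, 0.016, 0, 0, 0, 0, 255], [-0.005, 0.02, 0, 0, 0, 0, 255]]

```text
clock: 16.35
tcp_pos: [0.4637, -0.0179, 0.14]
orientation: [0.628, -0.327, 0.627, 0.325]
wrist_force: [0.9, -0.8, -1.1]
finger_gap: 0.017
```

```bash
cat > look.py <<'E'
from h import *
import sys
n=sys.argv[1]; u,v=int(sys.argv[2]),int(sys.argv[3])
im,c=snap("wrist"); im2,c2=snap("side")
st=readout.get_state(); f=st["tcp_pos"]+q2R(st["orientation"]).apply(FOOT)
print("foot",f,st["wrist_force"],st["clock"])
a=cv2.resize(im[110:230,225:355],None,fx=3.07,fy=3.07,interpolation=cv2.INTER_CUBIC)[:368,:399]; b=cv2.resize(im2[v-40:v+40,u-40:u+40],None,fx=4.6,fy=4.6,interpolation=cv2.INTER_CUBIC)
cv2.imwrite(f"pics/{n}.png",np.hstack([a,b]))
E
python3 look.py w15 258 278
```

```text
foot [ 0.4637 -0.0179  0.044 ] [ 0.1887  0.0419 -0.5223] 16.45
```

View pics/w15.png

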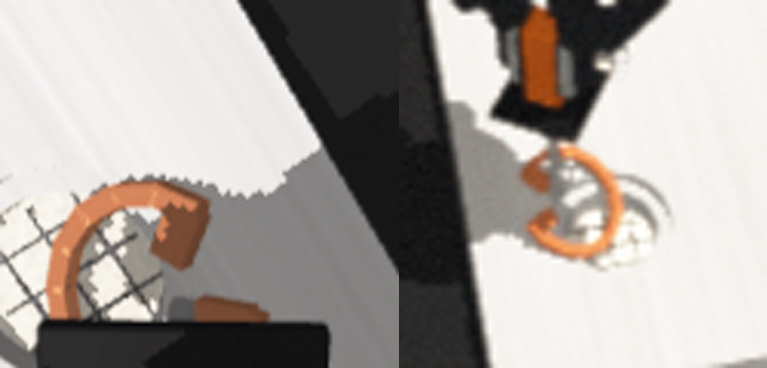

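Call:
drive_tool:
  moves:
    - [[0, 0.005, 0, 0, 0, 0, 255], [0, 0.01, 0, 0, 0, 0, 255], [0, 0.015, 0, 0, 0, 0, 255], [0, 0.018, 0, 0, 0, 0, 255], [0.002, 0.018, 0, 0, 0, 0, 255]]

```text
clock: 17.08
tcp_pos: [0.4487, -0.0073, 0.138]
orientation: [0.628, -0.327, 0.627, 0.326]
wrist_force: [-0.9, 0.4, -0.5]
finger_gap: 0.0173
```

```bash
python3 look.py w16 258 278
```

```text
foot [ 0.4488 -0.0075  0.0418] [-0.2889  0.5402 -0.561 ] 17.175
```

View pics/w16.png

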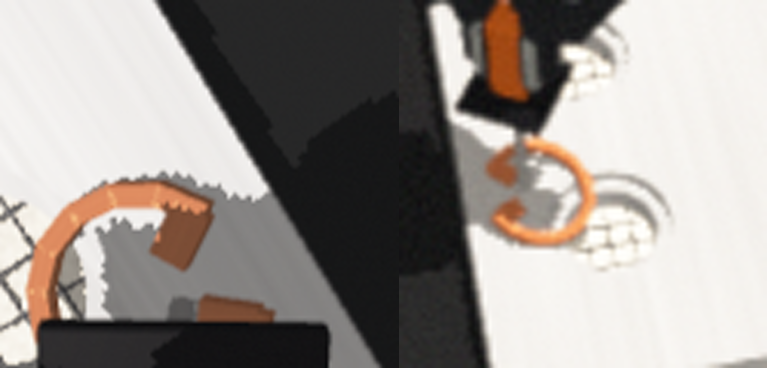

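Call:
drive_tool:
  moves:
    - [[0, 0.004, 0, 0, 0, 0, 255], [0.002, 0.008, 0, 0, 0, 0, 255], [0.004, 0.008, 0, 0, 0, 0, 255], [0.004, 0.008, 0, 0, 0, 0, 255], [0.004, -0.01, 0, 0, 0, 0, 255]]

```text
clock: 17.8
tcp_pos: [0.4566, -0.013, 0.1338]
orientation: [0.627, -0.327, 0.627, 0.326]
wrist_force: [-0.2, 0.1, -1.1]
finger_gap: 0.0173
```

```bash
python3 look.py w17 250 278
```

```text
foot [ 0.4599 -0.0147  0.0382] [ 0.5961 -0.8953  0.2614] 17.9
```

View pics/w17.png

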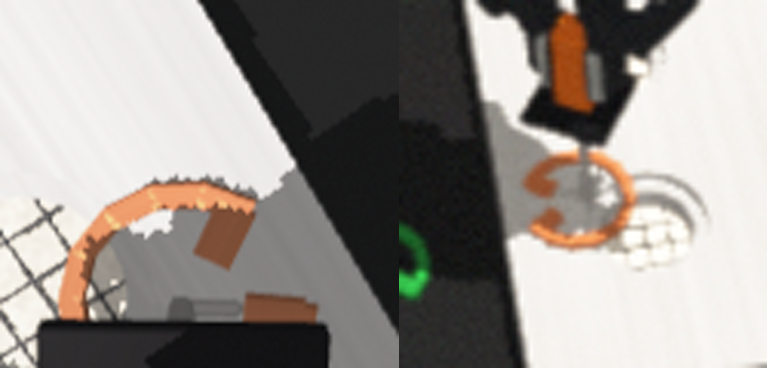

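Call:
drive_tool:
  moves:
    - [[0, -0.002, 0, 0, 0, 0, 255], [-0.015, -0.002, 0, 0, 0, 0, 255], [-0.04, -0.002, 0, 0, 0, 0, 255], [-0.07, -0.002, 0, 0, 0, 0, 255], [-0.07, -0.002, 0, 0, 0, 0, 255]]

```text
clock: 18.52
tcp_pos: [0.4626, -0.0158, 0.2074]
orientation: [0.63, -0.329, 0.625, 0.324]
wrist_force: [0.2, 0.4, -0.4]
finger_gap: 0.0173
```

```bash
python3 - <<'E'
from h import *
im,c=snap("wrist","w18.png"); im2,c2=snap("side","s18.png")
ringfit(im,c,.457,-.013,z=.041,pad=60,vmax=212); x,_=ringfit(im2,c2,.457,-.013,z=.041,pad=25)
print("dist",np.hypot(x[0]-.4868,x[1]+.0357))
x,_=ringfit(im2,c2,*dk(-.055,.11,0)[:2],pad=25)
a=x[2]-np.radians(34); u=np.array([np.cos(a),np.sin(a)]);print(np.degrees(a))
foot_move(x[:2]-.006*u,.1,a)
E
```

```text
ring [ 0.455  -0.0124  3.0781] yawdeg 176.4 score 0.946
ring [ 0.4559 -0.0146  3.0552] yawdeg 175.1 score 0.961
dist 0.03748055219441074
ring [0.4959 0.1419 2.9812] yawdeg 170.8 score 0.565
136.81296472379142
tcp [ 0.461  -0.0155  0.2048] -> shift [0.0086 0.056  0.148 ] rot [0.141 0.001 0.005] dist 0.158 deg 8.1
```

View pics/s18.png

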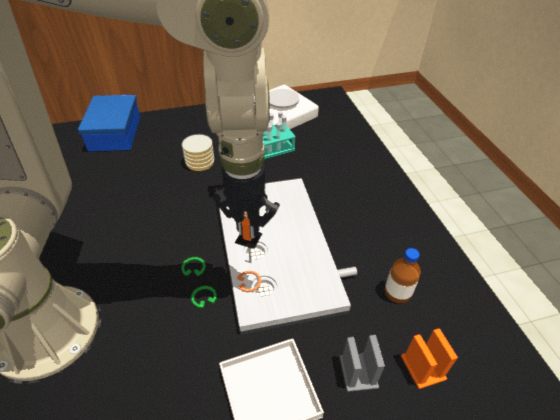

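```bash
python3 - <<'E'
from h import *
a=np.radians(135); foot_move([.5013,.1805],.085,a)
E
```

```text
tcp [ 0.461  -0.0155  0.2048] -> shift [0.0235 0.0798 0.1835] rot [0.173 0.002 0.005] dist 0.201 deg 9.9
```

Call:
drive_tool:
  moves:
    - [[0, 0.02, 0.046, 0.05, 0.001, 0.001, 255], [0, 0.04, 0.092, 0.1, 0.001, 0.003, 255], [0, 0.06, 0.138, 0.15, 0.001, 0.005, 255], [0.01, 0.08, 0.183, 0.173, 0.002, 0.005, 255], [0.02, 0.08, 0.183, 0.173, 0.002, 0.005, 255]]

```text
clock: 19.25
tcp_pos: [0.5003, 0.183, 0.1829]
orientation: [0.652, -0.272, 0.653, 0.272]
wrist_force: [-0.2, -0.4, -1.1]
finger_gap: 0.0175
```

Call:
drive_tool:
  moves:
    - [[0, 0, 0, 0, 0, 0, 255], [0, 0, 0, 0, 0, 0, 255], [0, 0, 0, 0, 0, 0, 255], [0, 0, 0, 0, 0, 0, 255], [0, 0, 0, 0, 0, 0, 255]]

```text
clock: 19.88
tcp_pos: [0.5005, 0.1826, 0.1833]
orientation: [0.652, -0.272, 0.653, 0.272]
wrist_force: [1.1, -0.2, -0.7]
finger_gap: 0.0176
```

```bash
cat > rel.py <<'E'
from h import *
import sys
x0,y0,z=[float(v) for v in sys.argv[1:4]]; s=-1 if len(sys.argv)<5 else float(sys.argv[4])
im,c=snap("wrist")
x,_=ringfit(im,c,x0,y0,z=z,pad=60,vmax=212)
r=x[:2]; a=x[2]+s*np.radians(34); u=np.array([np.cos(a),np.sin(a)])
st=readout.get_state(); f=st["tcp_pos"]+q2R(st["orientation"]).apply(FOOT); y=q2R(st["orientation"]).apply([0,1,0])
print("lug",np.degrees(a),"tool y",np.degrees(np.arctan2(y[1],y[0])),"foot",f,"along %.4f lat %.4f"%((f[:2]-r)@u,(f[:2]-r)@[-u[1],u[0]]),st["wrist_force"])
print("to entry:"); foot_move(r-.006*u,.045,a,st)
E
python3 rel.py .497 .185 .035; python3 look.py w19 247 219
```

```text
ring [0.4973 0.1858 2.9607] yawdeg 169.6 score 0.984
lug 135.635477908819 tool y 135.24473008990245 foot [0.5003 0.1827 0.0872] along -0.0044 lat 0.0001 [-0.0764 -0.2834 -0.5358]
to entry:
tcp [0.5005 0.1827 0.1832] -> shift [ 0.0422 -0.0016  0.0001] rot [-0.007 -0.001 -0.001] dist 0.042 deg 0.4
foot [0.5003 0.1828 0.087 ] [-0.0865  0.3382  0.1269] 20.025
```

View pics/w19.png

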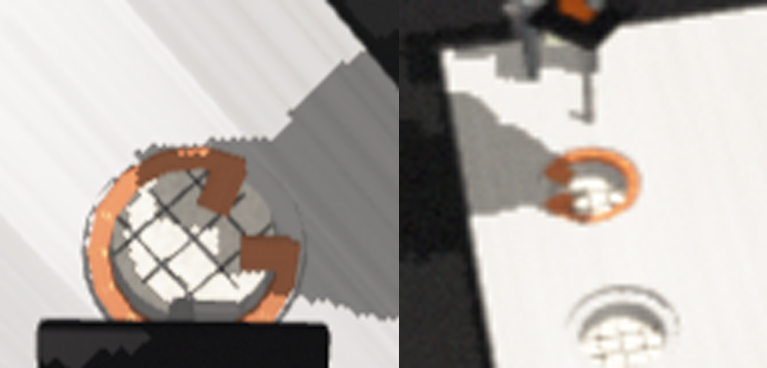

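Call:
drive_tool:
  moves:
    - [[0.005, -0.0016, 0, -0.007, 0, 0, 255], [0.02, -0.0016, 0, -0.007, 0, 0, 255], [0.035, -0.0016, 0, -0.007, 0, 0, 255], [0.042, -0.0016, 0, -0.007, 0, 0, 255], [0.042, -0.0016, 0, -0.007, 0, 0, 255]]

```text
clock: 20.65
tcp_pos: [0.5008, 0.1816, 0.14]
orientation: [0.651, -0.274, 0.653, 0.275]
wrist_force: [0.1, 0.1, 0.2]
finger_gap: 0.0177
```

```bash
python3 rel.py .497 .185 .035; python3 look.py w20 247 219
```

```text
ring [0.4972 0.1859 2.9502] yawdeg 169.0 score 0.990
lug 135.03580233697357 tool y 135.6664833784999 foot [0.501  0.1817 0.0446] along -0.0057 lat 0.0003 [-0.1938 -0.0539  0.1707]
to entry:
tcp [0.5012 0.1817 0.1406] -> shift [-0.0004 -0.0002  0.0001] rot [ 0.011 -0.002 -0.001] dist 0.000 deg 0.6
foot [0.5017 0.1818 0.0454] [-0.2905 -0.5013  0.0132] 20.8
```

View pics/w20.png

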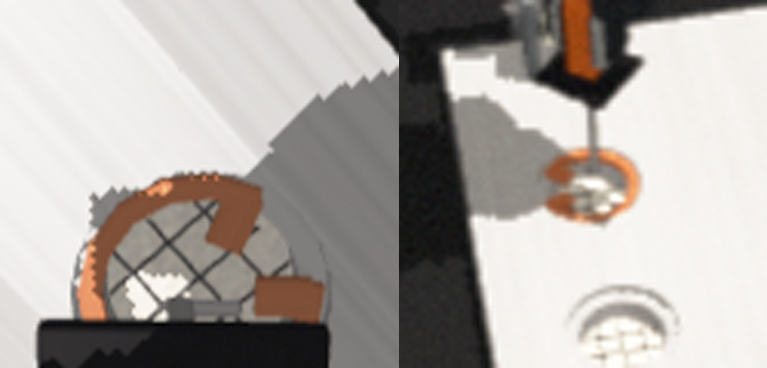

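Aligned. Lowering now, then sliding the tip under the lug.

Call:
drive_tool:
  moves:
    - [[0.012, -0.0003, 0, 0, 0, 0, 255], [0.024, -0.0003, 0, 0, 0, 0, 255], [0.0245, -0.0003, 0, 0, 0, 0, 255], [0.0245, -0.0003, 0, 0, 0, 0, 255], [0.0245, -0.0003, 0, 0, 0, 0, 255]]

```text
clock: 21.42
tcp_pos: [0.5022, 0.1817, 0.1172]
orientation: [0.652, -0.274, 0.652, 0.274]
wrist_force: [0.7, -0.6, -0.4]
finger_gap: 0.0172
```

```bash
python3 rel.py .497 .185 .035; python3 look.py w21 247 219
```

```text
ring [0.4972 0.1859 2.9507] yawdeg 169.1 score 0.989
lug 135.06077860434337 tool y 135.66717120032268 foot [0.5023 0.1817 0.0213] along -0.0066 lat -0.0006 [ 0.0412  0.0156 -0.3968]
to entry:
tcp [0.5023 0.1817 0.1173] -> shift [-0.0237  0.0006 -0.0006] rot [ 0.011 -0.     0.   ] dist 0.024 deg 0.6
foot [0.5022 0.1816 0.0212] [-0.5669  0.1112  0.3609] 21.575
```

View pics/w21.png

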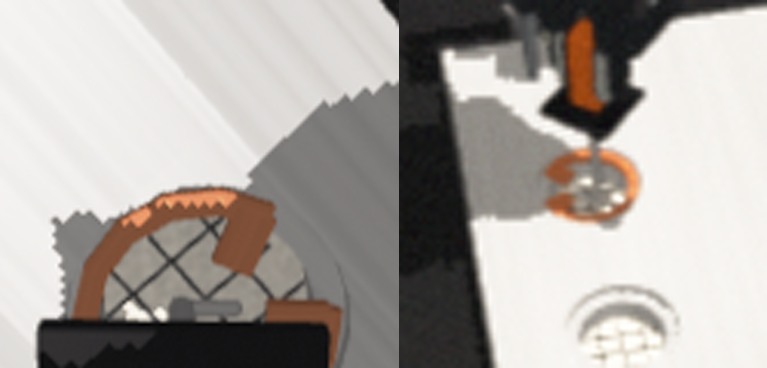

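Call:
drive_tool:
  moves:
    - [[0, 0.004, -0.0005, 0.01, 0, 0, 255], [0, 0.009, -0.0005, 0.01, 0, 0, 255], [0, 0.0136, -0.0005, 0.01, 0, 0, 255], [0, 0.0136, -0.0005, 0.01, 0, 0, 255], [0, 0.0136, -0.0005, 0.01, 0, 0, 255]]

```text
clock: 22.2
tcp_pos: [0.4922, 0.1909, 0.1173]
orientation: [0.653, -0.271, 0.653, 0.271]
wrist_force: [-0.6, 0.7, -0.8]
finger_gap: 0.0171
```

```bash
python3 rel.py .497 .185 .035
```

```text
ring [0.4972 0.186  2.9488] yawdeg 169.0 score 0.988
lug 134.9533545157754 tool y 135.09887252232824 foot [0.4923 0.1908 0.0213] along 0.0069 lat 0.0001 [ 0.6661  0.5131 -0.589 ]
to entry:
tcp [0.4922 0.1908 0.1173] -> shift [-0.0237 -0.0129  0.    ] rot [ 0.003 -0.     0.   ] dist 0.027 deg 0.1
```

Call:
drive_tool:
  moves:
    - [[-0.005, 0, 0, 0, 0, 0, 255], [-0.01, 0, 0, 0, 0, 0, 255], [-0.015, 0, 0, 0, 0, 0, 255], [-0.02, 0, 0, 0, 0, 0, 255], [-0.023, 0, 0, 0, 0, 0, 255]]

```text
clock: 22.88
tcp_pos: [0.4924, 0.1909, 0.1408]
orientation: [0.653, -0.271, 0.653, 0.271]
wrist_force: [0.1, -0.4, -0.8]
finger_gap: 0.0176
```

```bash
python3 look.py w22 247 219
```

```text
foot [0.4926 0.1909 0.0447] [-0.912   0.1488 -0.6661] 22.975
```

View pics/w22.png

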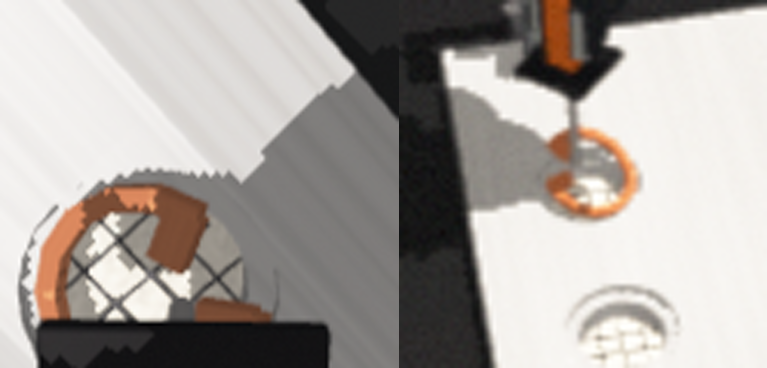

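Lifted. Dragging it out along the lug direction.

Call:
drive_tool:
  moves:
    - [[0, 0.005, 0, 0, 0, 0, 255], [0, 0.01, 0, 0, 0, 0, 255], [0, 0.015, 0, 0, 0, 0, 255], [0, 0.02, 0, 0, 0, 0, 255], [0, 0.025, 0, 0, 0, 0, 255]]

```text
clock: 23.6
tcp_pos: [0.4745, 0.2089, 0.1407]
orientation: [0.653, -0.271, 0.653, 0.271]
wrist_force: [0.2, 0.3, -1.3]
finger_gap: 0.0177
```

```bash
python3 look.py w23 240 212
```

```text
foot [0.4743 0.209  0.0447] [ 0.061   0.1927 -0.9775] 23.7
```

View pics/w23.png

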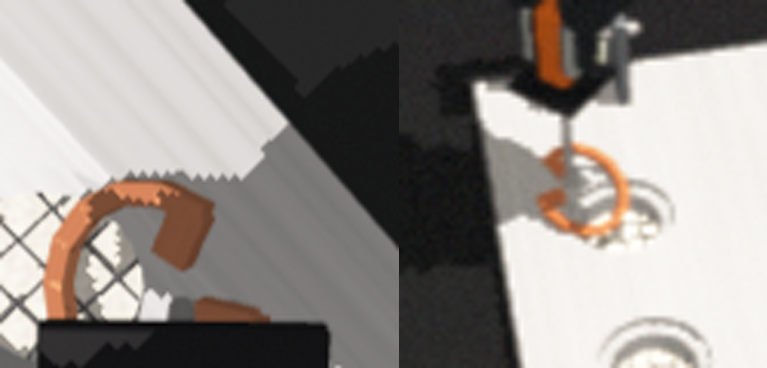

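Call:
drive_tool:
  moves:
    - [[0, 0.005, 0, 0, 0, 0, 255], [0, 0.01, 0, 0, 0, 0, 255], [0, 0.015, 0, 0, 0, 0, 255], [0.002, 0.02, 0, 0, 0, 0, 255], [0.004, 0.021, 0, 0, 0, 0, 255]]

```text
clock: 24.32
tcp_pos: [0.459, 0.2241, 0.1366]
orientation: [0.653, -0.272, 0.653, 0.272]
wrist_force: [-0.5, -0.0, -0.8]
finger_gap: 0.0176
```

Call:
drive_tool:
  moves:
    - [[0.002, 0, 0, 0, 0, 0, 255], [0.003, 0, 0, 0, 0, 0, 255], [0.003, 0, 0, 0, 0, 0, 255], [0.003, 0, 0, 0, 0, 0, 255], [0.003, -0.02, 0, 0, 0, 0, 255]]

```text
clock: 24.95
tcp_pos: [0.473, 0.2101, 0.1337]
orientation: [0.653, -0.272, 0.653, 0.272]
wrist_force: [-0.6, 0.6, -0.1]
finger_gap: 0.0175
```

```bash
python3 look.py w24 240 212
```

```text
foot [0.4755 0.2088 0.0378] [-0.5787  0.2336 -1.2546] 25.05
```

View pics/w24.png

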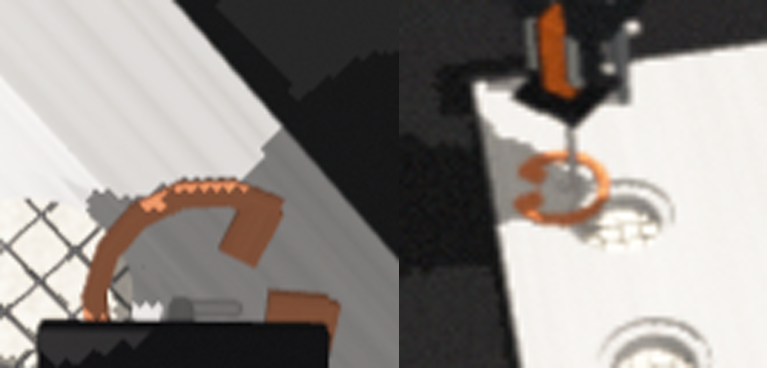

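Call:
drive_tool:
  moves:
    - [[-0.02, 0, 0, 0, 0, 0, 255], [-0.05, 0, 0, 0, 0, 0, 255], [-0.09, 0, 0, 0, 0, 0, 255], [-0.12, 0, 0, 0, 0, 0, 255], [-0.12, 0, 0, 0, 0, 0, 255]]

```text
clock: 25.68
tcp_pos: [0.4769, 0.2089, 0.2564]
orientation: [0.656, -0.271, 0.651, 0.27]
wrist_force: [0.2, -0.2, -1.1]
finger_gap: 0.0174
```

```bash
python3 - <<'E'
from h import *
im,c=snap("wrist","w25.png"); im2,c2=snap("side","s25.png")
x,_=ringfit(im,c,.466,.217,z=.041,pad=60,vmax=212); x2,_=ringfit(im2,c2,.466,.217,z=.041,pad=25)
print("dist",np.hypot(x[0]-.4972,x[1]-.186),np.hypot(x2[0]-.498,x2[1]-.1837))
ringfit(im2,c2,.457,-.013,z=.041,pad=25)
from h import *
R=q2R([0.7061,.0634,.7022,-.0654]); st=readout.get_state()
move([.6316,-.2659,.25],R); print(st["joint_pos"])
E
```

```text
ring [0.4668 0.2147 2.8771] yawdeg 164.8 score 0.974
ring [0.468  0.2118 2.8828] yawdeg 165.2 score 0.949
dist 0.041774342166522 0.041145003641203735
ring [ 0.4557 -0.0149  3.0754] yawdeg 176.2 score 0.939
tcp [0.4751 0.2085 0.2534] -> shift [ 0.0037 -0.4459 -0.2252] rot [ 0.969 -0.002 -0.004] dist 0.500 deg 55.5
[ 0.2591  0.1965 -0.054   1.3181 -0.0006 -0.527 ]
```

View pics/s25.png

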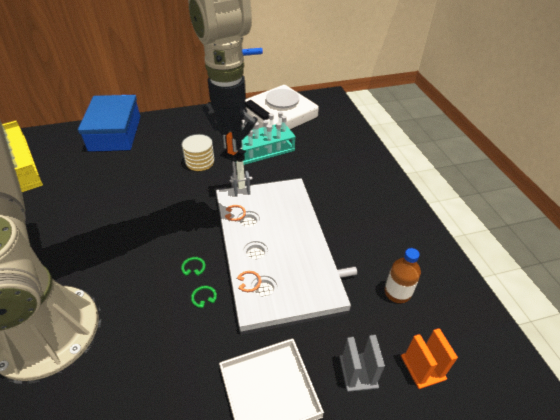

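Call:
drive_tool:
  moves:
    - [[0, -0.05, -0.025, 0.15, 0, 0, 255], [0, -0.1, -0.05, 0.32, 0, 0, 255], [0, -0.155, -0.075, 0.5, 0, 0, 255], [0, -0.21, -0.105, 0.67, 0, -0.002, 255], [0, -0.26, -0.13, 0.84, -0.001, -0.003, 255]]

```text
clock: 26.4
tcp_pos: [0.5668, -0.0693, 0.2516]
orientation: [0.707, 0.021, 0.706, -0.022]
wrist_force: [0.3, 0.7, -0.4]
finger_gap: 0.0175
```

```bash
python3 - <<'E'
from h import *
move([.6316,-.2659,.25],q2R([0.7061,.0634,.7022,-.0654]))
E
```

```text
tcp [ 0.5668 -0.0693  0.2516] -> shift [ 0.002  -0.1924  0.0765] rot [ 0.122 -0.004 -0.001] dist 0.207 deg 7.0
```

Call:
drive_tool:
  moves:
    - [[0, -0.05, 0.02, 0.03, 0, 0, 255], [0, -0.1, 0.04, 0.06, 0, 0, 255], [0, -0.15, 0.06, 0.09, -0.002, 0, 255], [0.001, -0.185, 0.074, 0.122, -0.004, -0.001, 255], [0.002, -0.1924, 0.0765, 0.122, -0.004, -0.001, 255]]

```text
clock: 27.02
tcp_pos: [0.631, -0.2685, 0.2466]
orientation: [0.705, 0.065, 0.703, -0.066]
wrist_force: [-0.6, 0.7, -1.3]
finger_gap: 0.0175
```

Call:
drive_tool:
  moves:
    - [[0, 0, 0, 0, 0, 0, 255], [0, 0, 0, 0, 0, 0, 255], [0, 0, 0, 0, 0, 0, 255], [0, 0, 0, 0, 0, 0, 255], [0, 0, 0, 0, 0, 0, 255]]

```text
clock: 27.65
tcp_pos: [0.6312, -0.268, 0.2471]
orientation: [0.705, 0.065, 0.703, -0.066]
wrist_force: [0.2, -0.4, -1.6]
finger_gap: 0.0175
```

```bash
python3 - <<'E'
from h import *
im,c=snap("wrist","w26.png")
move([.6316,-.2659,.111],q2R([0.7061,.0634,.7022,-.0654]))
cv2.imwrite("pics/w26c.png",cv2.resize(im[110:230,225:355],None,fx=5,fy=5,interpolation=cv2.INTER_CUBIC))
E
```

```text
tcp [ 0.6311 -0.2682  0.247 ] -> shift [ 0.136   0.0025 -0.0003] rot [-0.003 -0.003 -0.001] dist 0.136 deg 0.2
```

View pics/w26c.png

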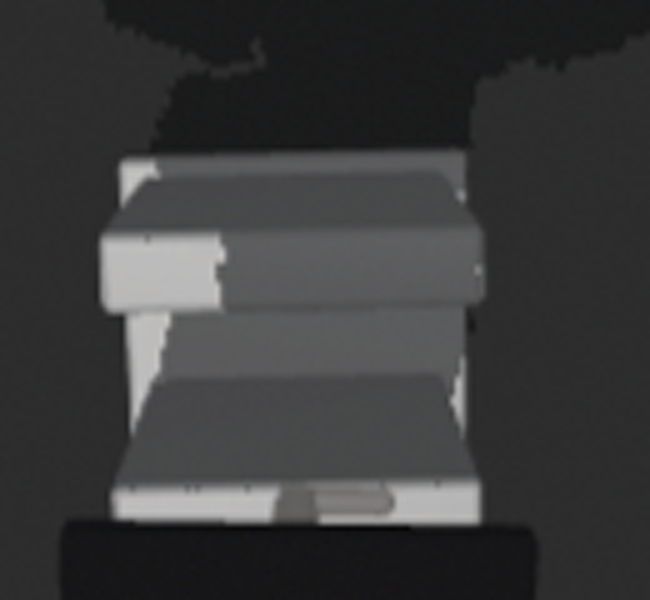

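Call:
drive_tool:
  moves:
    - [[0, 0.0025, 0, -0.003, -0.003, -0.001, 255], [0.04, 0.0025, 0, -0.003, -0.003, -0.001, 255], [0.08, 0.0025, 0, -0.003, -0.003, -0.001, 255], [0.11, 0.0025, 0, -0.003, -0.003, -0.001, 255], [0.12, 0.0025, 0, -0.003, -0.003, -0.001, 255]]

```text
clock: 28.32
tcp_pos: [0.6306, -0.265, 0.1247]
orientation: [0.705, 0.064, 0.704, -0.065]
wrist_force: [-0.5, -0.4, 0.1]
finger_gap: 0.0175
```

```bash
python3 - <<'E'
from h import *
im,c=snap("side","s27.png"); print(readout.get_state()["wrist_force"])
move([.6316,-.2659,.1115],q2R([0.7061,.0634,.7022,-.0654]))
E
```

```text
[ 0.0011  0.5991 -1.7296]
tcp [ 0.6308 -0.2651  0.1246] -> shift [ 0.0131 -0.0006  0.0009] rot [ 0.001 -0.004 -0.001] dist 0.013 deg 0.2
```

Call:
drive_tool:
  moves:
    - [[0.005, -0.0006, 0.001, 0, -0.004, 0, 255], [0.01, -0.0006, 0.001, 0, -0.004, 0, 255], [0.013, -0.0006, 0.001, 0, -0.004, 0, 255], [0.013, -0.0006, 0.001, 0, -0.004, 0, 255], [0.013, -0.0006, 0.001, 0, -0.004, 0, 230]]
  squeeze: 20

```text
clock: 29.0
tcp_pos: [0.6319, -0.266, 0.112]
orientation: [0.707, 0.064, 0.702, -0.065]
wrist_force: [-0.1, 0.5, 0.1]
finger_gap: 0.0177
```

Call:
drive_tool:
  moves:
    - [[0, 0, 0, 0, 0, 0, 200], [0, 0, 0, 0, 0, 0, 150], [0, 0, 0, 0, 0, 0, 100], [0, 0, 0, 0, 0, 0, 60], [0, 0, 0, 0, 0, 0, 40]]

```text
clock: 29.62
tcp_pos: [0.6319, -0.2661, 0.112]
orientation: [0.707, 0.064, 0.702, -0.065]
wrist_force: [0.2, -0.7, 0.7]
finger_gap: 0.0721
```

```bash
python3 - <<'E'
from h import *
im,c=snap("wrist","w28.png"); print(readout.get_state()["wrist_force"],readout.get_state()["finger_gap"])
E
```

```text
[ 0.2649 -0.8056 -0.5201] 0.07162970742163928
```

View pics/w28.png

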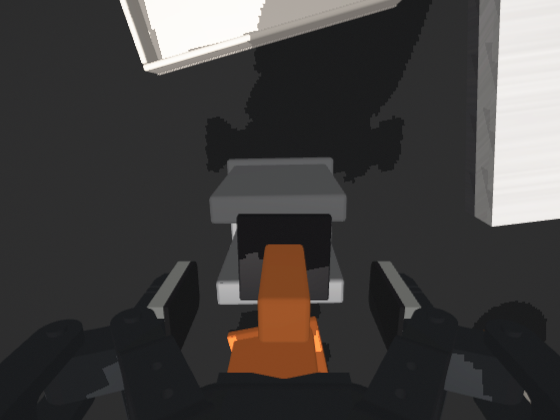

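Call:
drive_tool:
  moves:
    - [[-0.02, 0, 0, 0, 0, 0, 30], [-0.06, 0, 0, 0, 0, 0, 30], [-0.1, 0, 0, 0, 0, 0, 30], [-0.12, 0, 0, 0, 0, 0, 30], [-0.12, 0, 0, 0, 0, 0, 30]]

```text
clock: 30.3
tcp_pos: [0.6321, -0.2663, 0.2341]
orientation: [0.708, 0.063, 0.7, -0.065]
wrist_force: [-0.0, -0.4, -0.4]
finger_gap: 0.0756
```

```bash
python3 - <<'E'
from h import *
im,c=snap("side","s29.png"); im,c=snap("wrist","w29.png")
move([.4565,-.0137,.16],down(np.radians(86)))
E
```

```text
tcp [ 0.6309 -0.2657  0.231 ] -> shift [ 0.0696  0.2163 -0.2175] rot [-0.112  0.006  0.001] dist 0.315 deg 6.4
```

View pics/s29.png

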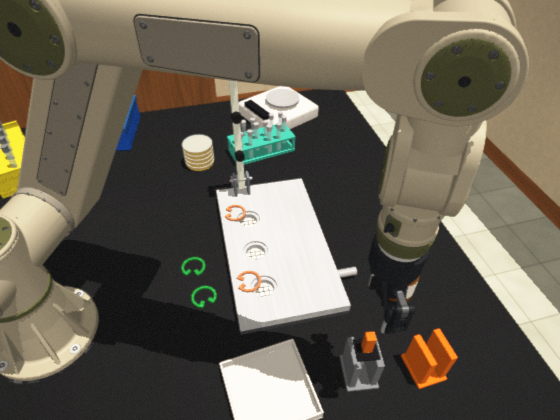

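View pics/w29.png

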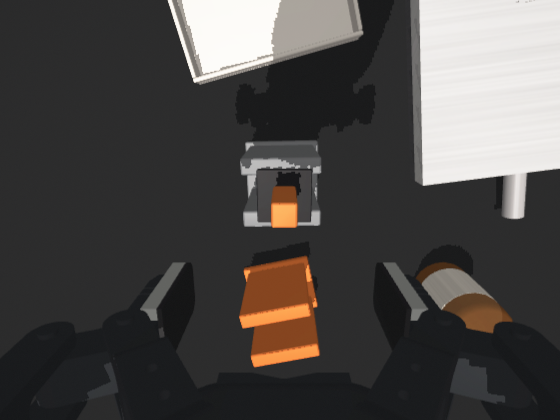

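Call:
drive_tool:
  moves:
    - [[0, 0.042, -0.042, -0.02, 0, 0, 30], [0.01, 0.085, -0.085, -0.05, 0.002, 0, 30], [0.03, 0.128, -0.128, -0.08, 0.004, 0, 30], [0.05, 0.17, -0.17, -0.1, 0.005, 0.001, 30], [0.065, 0.21, -0.212, -0.112, 0.006, 0.001, 30]]

```text
clock: 31.02
tcp_pos: [0.458, -0.0192, 0.1621]
orientation: [0.706, 0.025, 0.708, -0.024]
wrist_force: [1.1, 1.2, 0.1]
finger_gap: 0.0755
```

Call:
drive_tool:
  moves:
    - [[0.002, 0.003, -0.003, 0, 0, 0, 30], [0.003, 0.005, -0.005, 0, 0, 0, 30], [0.003, 0.005, -0.005, 0, 0, 0, 30], [0.003, 0.005, -0.005, 0, 0, 0, 30], [0.003, 0.005, -0.005, 0, 0, 0, 30]]

```text
clock: 31.65
tcp_pos: [0.4541, -0.0146, 0.1593]
orientation: [0.706, 0.025, 0.708, -0.025]
wrist_force: [0.0, -0.6, 0.4]
finger_gap: 0.0751
```

```bash
python3 - <<'E'
from h import *
im,c=snap("wrist","w30.png")
x,_=ringfit(im,c,.4565,-.0137,z=.041,pad=70); print(readout.get_state()["finger_gap"])
move([x[0],x[1],.060],down(x[2]-np.pi/2))
E
```

```text
ring [ 0.4548 -0.0125  3.0628] yawdeg 175.5 score 0.967
0.07546648392047585
tcp [ 0.4539 -0.0145  0.1592] -> shift [0.0992 0.0019 0.001 ] rot [ 0.008 -0.003 -0.   ] dist 0.099 deg 0.5
```

View pics/w30.png

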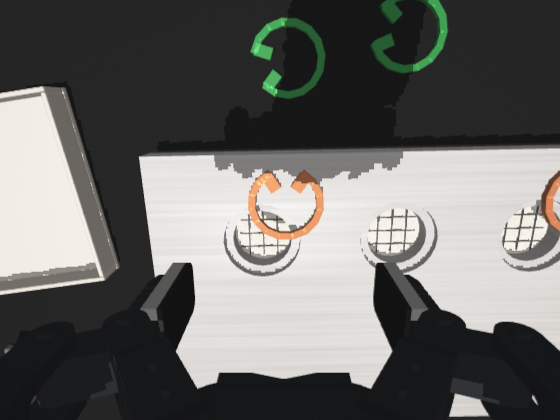

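Call:
drive_tool:
  moves:
    - [[0.03, 0.002, 0.001, 0.008, -0.003, 0, 30], [0.06, 0.002, 0.001, 0.008, -0.003, 0, 30], [0.09, 0.002, 0.001, 0.008, -0.003, 0, 30], [0.1, 0.002, 0.001, 0.008, -0.003, 0, 30], [0.11, 0.002, 0.001, 0.008, -0.003, 0, 30]]

```text
clock: 32.33
tcp_pos: [0.4553, -0.0127, 0.0493]
orientation: [0.707, 0.028, 0.706, -0.028]
wrist_force: [1.2, -0.0, 0.7]
finger_gap: 0.0753
```

```bash
python3 - <<'E'
from h import *
im,c=snap("wrist","w31.png")
x,_=ringfit(im,c,.4565,-.0137,z=.041,pad=90); print(readout.get_state()["wrist_force"])
move([x[0],x[1],.040],down(x[2]-np.pi/2))
im,c=snap("side"); cv2.imwrite("pics/s31c.png",cv2.resize(im[230:330,200:320],None,fx=6,fy=6,interpolation=cv2.INTER_CUBIC))
E
```

```text
ring [ 0.4547 -0.0124  3.0694] yawdeg 175.9 score 0.981
[ 0.2736 -0.2967 -0.4621]
tcp [ 0.4547 -0.0126  0.0484] -> shift [ 0.0084  0.0002 -0.0001] rot [-0.007 -0.    -0.   ] dist 0.008 deg 0.4
```

View pics/w31.png

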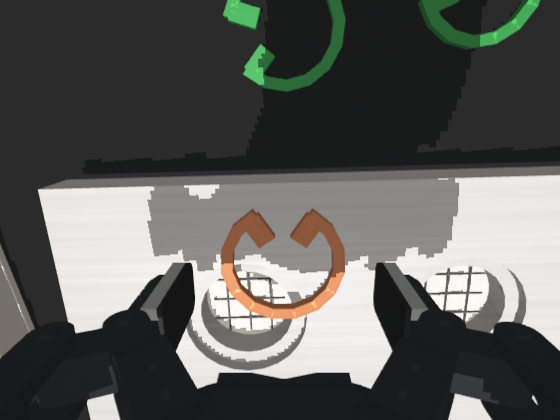

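View pics/s31c.png

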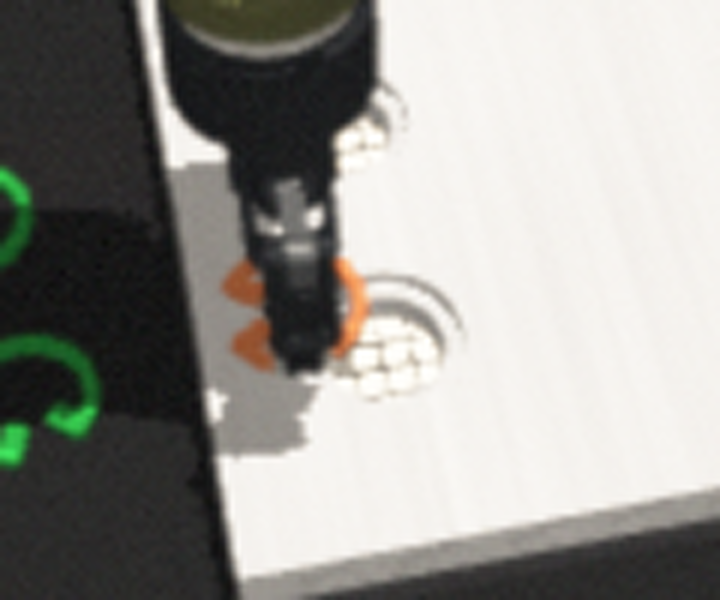

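Call:
drive_tool:
  moves:
    - [[0, 0, 0, 0, 0, 0, 60], [0.004, 0, 0, 0, 0, 0, 60], [0.008, 0, 0, 0, 0, 0, 60], [0.01, 0, 0, 0, 0, 0, 60], [0.012, 0, 0, 0, 0, 0, 60]]

```text
clock: 33.05
tcp_pos: [0.4547, -0.0125, 0.0369]
orientation: [0.706, 0.028, 0.707, -0.028]
wrist_force: [0.6, 0.1, -0.2]
finger_gap: 0.065
```

Call:
drive_tool:
  moves:
    - [[0.001, 0, 0, 0, 0, 0, 60], [0.002, 0, 0, 0, 0, 0, 60], [0.003, 0, 0, 0, 0, 0, 60], [0.003, 0, 0, 0, 0, 0, 60], [0.003, 0, 0, 0, 0, 0, 60]]

```text
clock: 33.67
tcp_pos: [0.4547, -0.0125, 0.0339]
orientation: [0.706, 0.028, 0.707, -0.028]
wrist_force: [-0.2, 0.1, -1.1]
finger_gap: 0.065
```

Call:
drive_tool:
  moves:
    - [[0.001, 0, 0, 0, 0, 0, 60], [0.002, 0, 0, 0, 0, 0, 60], [0.002, 0, 0, 0, 0, 0, 60], [0.003, 0, 0, 0, 0, 0, 60], [0.003, 0, 0, 0, 0, 0, 60]]

```text
clock: 34.3
tcp_pos: [0.4547, -0.0125, 0.0308]
orientation: [0.706, 0.028, 0.707, -0.028]
wrist_force: [0.6, -0.6, -0.4]
finger_gap: 0.0652
```

```bash
python3 - <<'E'
from h import *
im,c=snap("wrist","w32.png"); print(readout.get_state()["wrist_force"],readout.get_state()["tcp_pos"])
x,_=ringfit(im,c,.4547,-.0125,z=.041,pad=90)
E
```

```text
[-0.097   0.3081  0.1314] [ 0.4547 -0.0125  0.0308]
ring [ 0.4546 -0.0125  3.0695] yawdeg 175.9 score 0.980
```

View pics/w32.png

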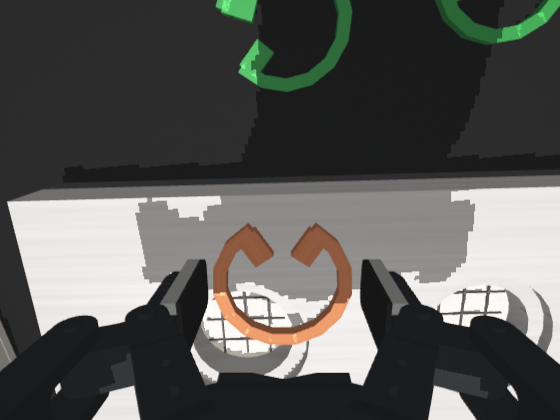

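Call:
drive_tool:
  moves:
    - [[-0.002, 0, 0, 0, 0, 0, 60], [-0.002, 0, 0, 0, 0, 0, 80], [-0.002, 0, 0, 0, 0, 0, 120], [-0.002, 0, 0, 0, 0, 0, 120], [-0.002, 0, 0, 0, 0, 0, 120]]
  squeeze: 40

```text
clock: 34.98
tcp_pos: [0.4549, -0.0127, 0.0337]
orientation: [0.707, 0.028, 0.706, -0.028]
wrist_force: [-2.6, -0.7, 7.9]
finger_gap: 0.0555
```

```bash
python3 - <<'E'
from h import *
im,c=snap("wrist","w33.png"); s=readout.get_state(); print(s["wrist_force"],s["tcp_pos"],s["finger_gap"])
E
```

```text
[-3.0922 -0.1926  7.3304] [ 0.4549 -0.0127  0.0337] 0.05511194911464215
```

View pics/w33.png

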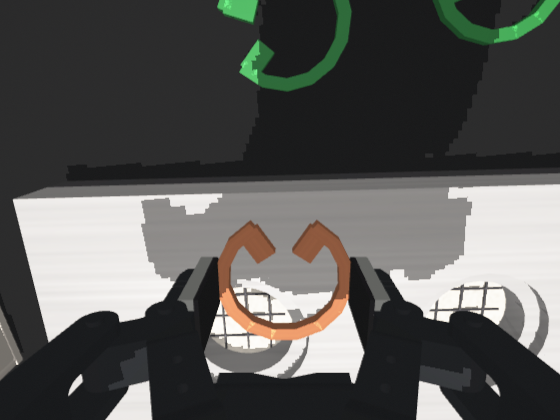

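Call:
drive_tool:
  moves:
    - [[-0.003, 0, 0, 0, 0, 0, 140], [-0.006, 0, 0, 0, 0, 0, 140], [-0.012, 0, 0, 0, 0, 0, 140], [-0.02, 0, 0, 0, 0, 0, 140], [-0.03, 0, 0, 0, 0, 0, 140]]

```text
clock: 35.65
tcp_pos: [0.4548, -0.0127, 0.0643]
orientation: [0.707, 0.028, 0.706, -0.028]
wrist_force: [-0.7, 0.8, 0.6]
finger_gap: 0.0552
```

```bash
python3 - <<'E'
from h import *
im,c=snap("wrist","w34.png"); s=readout.get_state(); print(s["wrist_force"],s["tcp_pos"],s["finger_gap"])
im,c=snap("side"); cv2.imwrite("pics/s34c.png",cv2.resize(im[230:330,200:320],None,fx=5,fy=5,interpolation=cv2.INTER_CUBIC))
E
```

```text
[ 0.216   0.5757 -0.1409] [ 0.4558 -0.0129  0.0656] 0.05533855939690097
```

View pics/w34.png

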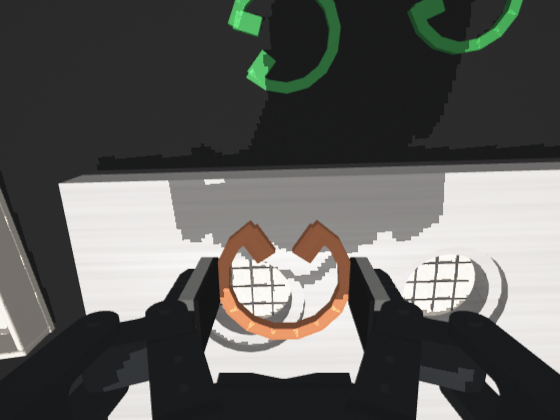

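View pics/s34c.png

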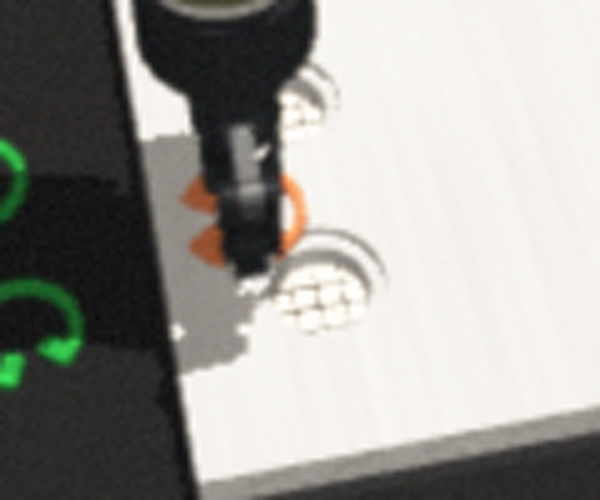

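Call:
drive_tool:
  moves:
    - [[-0.03, 0, 0, 0, 0, 0, 140], [-0.07, 0, 0, 0, 0, 0, 140], [-0.1, 0, 0, 0, 0, 0, 140], [-0.11, 0, 0, 0, 0, 0, 140], [-0.11, 0, 0, 0, 0, 0, 140]]

```text
clock: 36.38
tcp_pos: [0.4558, -0.0129, 0.175]
orientation: [0.708, 0.028, 0.705, -0.028]
wrist_force: [-0.2, -0.4, -1.0]
finger_gap: 0.0552
```

```bash
python3 - <<'E'
from h import *
im,c=snap("top","t35.png"); im2,c2=snap("side","s35.png")
print(readout.get_state()["finger_gap"])
cv2.imwrite("pics/t35c.png",cv2.resize(im[210:310,370:480],None,fx=5,fy=5,interpolation=cv2.INTER_CUBIC))
E
```

```text
0.055040756281637834
```

View pics/t35.png

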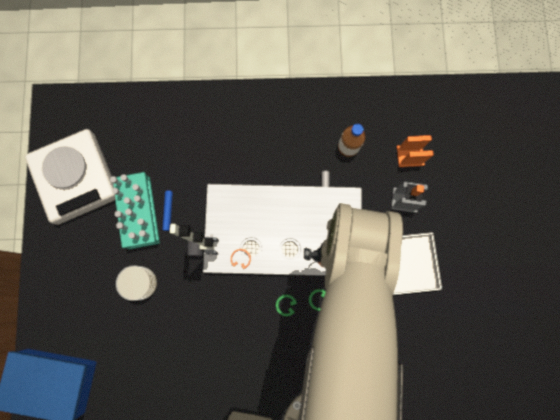

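View pics/t35c.png

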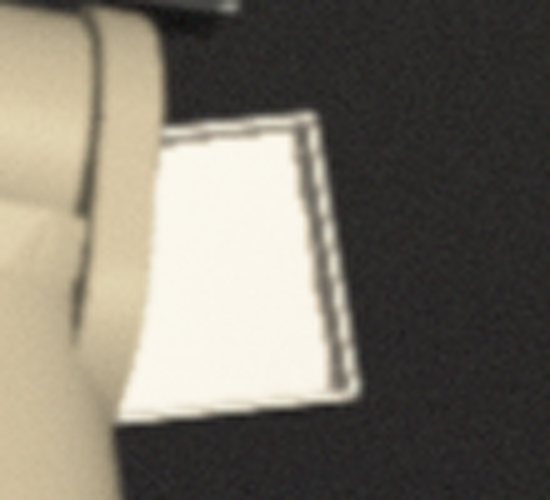

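View pics/s35.png

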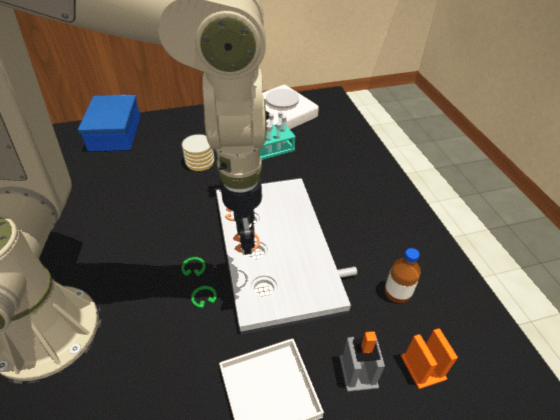

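```bash
python3 - <<'E'
from h import *
im=cv2.imread("pics/s35.png"); cv2.imwrite("pics/s35c.png",cv2.resize(im[330:420,205:335],None,fx=6,fy=6,interpolation=cv2.INTER_CUBIC))
E
```

```text
(no output)
```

View pics/s35c.png

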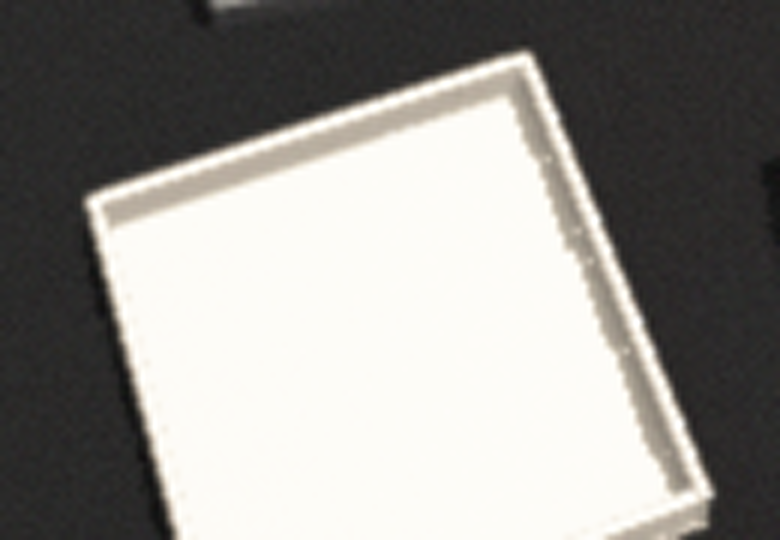

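```bash
cat >> h.py <<'E'
def dishfit(top,side,p0=(.45,-.27,.0)):
    """top/side: list of (corner index, uv); corners 0:(+x,+y) 1:(+x,-y) 2:(-x,-y) 3:(-x,+y), rim z=.028"""
    C=np.array([[.08,.08],[.08,-.08],[-.08,-.08],[-.08,.08]])
    ct,cs=cam("top"),cam("side")
    def W(p,i): c,s=np.cos(p[2]),np.sin(p[2]); return np.array([p[0]+c*C[i,0]-s*C[i,1],p[1]+s*C[i,0]+c*C[i,1],.028])
    f=lambda p:np.concatenate([(proj(ct,W(p,i))[0]-uv) for i,uv in top]+[(proj(cs,W(p,i))[0]-uv) for i,uv in side])
    r=least_squares(f,p0); print("dish",r.x,"res",np.round(r.fun,1)); return r.x
E
python3 - <<'E'
from h import *
t=lambda u,v:(np.array([u,v])+.5)/5-.5+[370,210]; s=lambda u,v:(np.array([u,v])+.5)/6-.5+[205,330]
d=dishfit([(1,t(318,114)),(2,t(360,398))],[(0,s(528,52)),(3,s(86,200)),(1,s(713,493))])
print("side corners map guess")
move([d[0],d[1],.12],down(d[2]+np.pi/2))
E
```

```text
dish [ 0.4417 -0.2609  0.0741] res [-0.6 -0.8 -0.  -0.9 -0.2 -0.1 -0.5 -0.4 -0.5  1.1]
side corners map guess
tcp [ 0.4549 -0.0127  0.1738] -> shift [ 0.0538 -0.2485  0.0064] rot [-0.153  0.001  0.   ] dist 0.254 deg 8.8
```

```bash
python3 - <<'E'
from h import *
d=[.4417,-.2609,.0741]
move([.4746,-.2585,.1],down(d[2]+np.pi/2))
E
```

```text
tcp [ 0.4549 -0.0127  0.1738] -> shift [ 0.0738 -0.2435  0.039 ] rot [-0.153  0.001  0.   ] dist 0.257 deg 8.8
```

Call:
drive_tool:
  moves:
    - [[0, -0.055, 0.009, -0.04, 0, 0, 140], [0, -0.11, 0.018, -0.08, 0, 0, 140], [0, -0.165, 0.026, -0.12, 0, 0, 140], [0.02, -0.22, 0.035, -0.153, 0, 0, 140], [0.05, -0.2435, 0.039, -0.153, 0, 0, 140]]

```text
clock: 37.1
tcp_pos: [0.4747, -0.2618, 0.1223]
orientation: [0.707, -0.026, 0.706, 0.025]
wrist_force: [0.0, -0.2, -0.7]
finger_gap: 0.0552
```

Call:
drive_tool:
  moves:
    - [[0.01, 0, 0, 0, 0, 0, 140], [0.02, 0, 0, 0, 0, 0, 140], [0.02, 0, 0, 0, 0, 0, 140], [0.02, 0, 0, 0, 0, 0, 140], [0.02, 0, 0, 0, 0, 0, 140]]

```text
clock: 37.72
tcp_pos: [0.4754, -0.2615, 0.1033]
orientation: [0.708, -0.026, 0.706, 0.025]
wrist_force: [-0.5, -0.5, -0.3]
finger_gap: 0.0555
```

```bash
python3 - <<'E'
from h import *
im,c=snap("wrist","w36.png"); im,c2=snap("side","s36.png"); print(readout.get_state()["finger_gap"])
move([.4746,-.2585,.012],down(.0741+np.pi/2))
E
```

```text
0.05523420762292904
tcp [ 0.4752 -0.2616  0.103 ] -> shift [ 0.091   0.0033 -0.0005] rot [-0.002  0.002  0.002] dist 0.091 deg 0.2
```

View pics/w36.png

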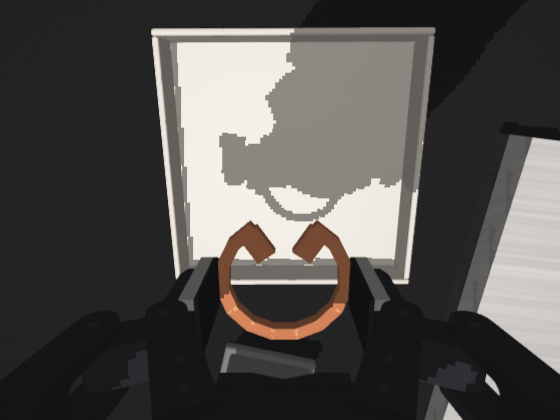

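View pics/s36.png

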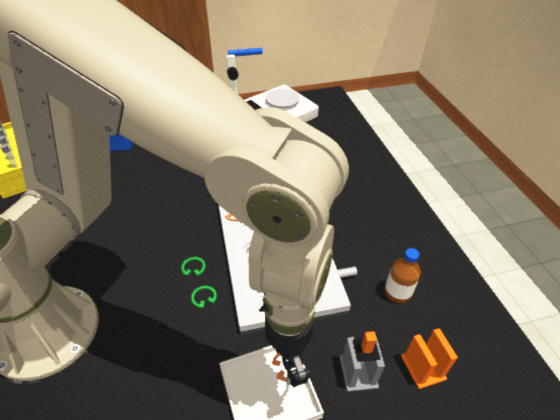

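```bash
python3 - <<'E'
from h import *
c=cam("wrist"); X=atz(c,[[153,31],[434,29],[410,283],[177,283]],.028); print(X,X.mean(0)); e=X[2]-X[1];print(np.arctan2(e[1],e[0]),np.linalg.norm(X[1]-X[0]),np.linalg.norm(e))
E
```

```text
[[ 0.3698 -0.3417  0.028 ]
 [ 0.3575 -0.1858  0.028 ]
 [ 0.5137 -0.172   0.028 ]
 [ 0.5255 -0.3303  0.028 ]] [ 0.4416 -0.2574  0.028 ]
0.08846176294919911 0.15634933099189094 0.15687588347177728
```

Call:
drive_tool:
  moves:
    - [[0.03, 0.003, 0, 0, 0, 0, 140], [0.06, 0.004, 0, 0, 0, 0, 140], [0.08, 0.004, 0, 0, 0, 0, 140], [0.088, 0.004, 0, 0, 0, 0, 140], [0.09, 0.004, 0, 0, 0, 0, 140]]

```text
clock: 38.45
tcp_pos: [0.4752, -0.2579, 0.0131]
orientation: [0.707, -0.026, 0.706, 0.025]
wrist_force: [0.4, 0.2, -1.2]
finger_gap: 0.0554
```

Call:
drive_tool:
  moves:
    - [[0, 0, 0, 0, 0, 0, 120], [0, 0, 0, 0, 0, 0, 60], [0, 0, 0, 0, 0, 0, 50], [0, 0, 0, 0, 0, 0, 45], [-0.01, 0, 0, 0, 0, 0, 45]]

```text
clock: 39.08
tcp_pos: [0.4745, -0.2574, 0.0229]
orientation: [0.707, -0.026, 0.706, 0.025]
wrist_force: [-0.1, -0.2, -0.2]
finger_gap: 0.0709
```

```bash
python3 - <<'E'
from h import *
im,c=snap("wrist","w37.png"); s=readout.get_state(); print(s["finger_gap"],s["wrist_force"],s["tcp_pos"])
E
```

```text
0.0702067247973222 [ 0.1525 -0.5431  1.3687] [ 0.4756 -0.2581  0.0247]
```

View pics/w37.png

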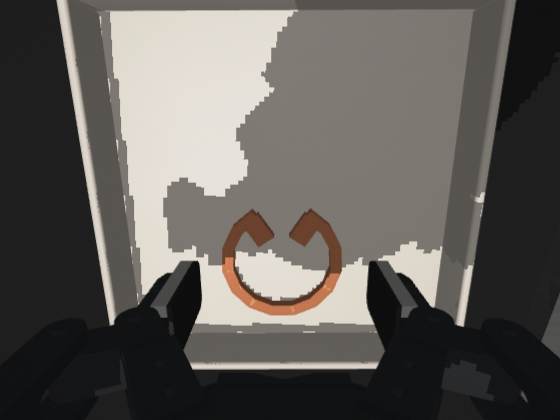

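Call:
drive_tool:
  moves:
    - [[-0.04, 0, 0, 0, 0, 0, 30], [-0.09, 0, 0, 0, 0, 0, 30], [-0.14, 0.02, 0, 0, 0, 0, 30], [-0.17, 0.06, 0, -0.04, 0, 0, 30], [-0.18, 0.11, 0, -0.08, 0, 0, 30]]

```text
clock: 39.75
tcp_pos: [0.4684, -0.1482, 0.2075]
orientation: [0.708, -0.055, 0.702, 0.052]
wrist_force: [0.2, 0.1, -1.0]
finger_gap: 0.0753
```

```bash
python3 - <<'E'
from h import *
move([.4668,.2135,.18],down(np.radians(110)))
E
```

```text
tcp [ 0.4684 -0.1482  0.2075] -> shift [0.0257 0.358  0.0528] rot [-0.197  0.007  0.007] dist 0.363 deg 11.3
```

Call:
drive_tool:
  moves:
    - [[0, 0.055, 0.008, -0.03, 0, 0, 30], [0, 0.115, 0.017, -0.06, 0.002, 0.002, 30], [0, 0.175, 0.025, -0.1, 0.003, 0.003, 30], [0, 0.235, 0.034, -0.13, 0.005, 0.005, 30], [0, 0.295, 0.043, -0.16, 0.007, 0.007, 30]]

```text
clock: 40.38
tcp_pos: [0.4663, 0.1519, 0.2069]
orientation: [0.699, -0.11, 0.698, 0.11]
wrist_force: [0.9, -0.3, -1.0]
finger_gap: 0.0751
```

```bash
python3 - <<'E'
from h import *
move([.4668,.2135,.17],down(np.radians(110)))
E
```

```text
tcp [0.4663 0.1519 0.2069] -> shift [0.0369 0.0585 0.0194] rot [-0.037  0.001 -0.   ] dist 0.072 deg 2.1
```

Call:
drive_tool:
  moves:
    - [[0.01, 0.03, 0.01, -0.02, 0, 0, 30], [0.02, 0.05, 0.016, -0.037, 0, 0, 30], [0.037, 0.0585, 0.0194, -0.037, 0, 0, 30], [0.037, 0.0585, 0.0194, -0.037, 0, 0, 30], [0.037, 0.0585, 0.0194, -0.037, 0, 0, 30]]

```text
clock: 41.0
tcp_pos: [0.467, 0.2132, 0.1707]
orientation: [0.697, -0.123, 0.696, 0.123]
wrist_force: [-0.3, 1.9, 0.3]
finger_gap: 0.0754
```

```bash
python3 - <<'E'
from h import *
im,c=snap("wrist","w38.png"); im2,c2=snap("side","s38.png")
x,_=ringfit(im,c,.4668,.2135,z=.041,pad=70)
move([x[0],x[1],.05],down(np.radians(110)))
E
```

```text
ring [0.4668 0.2148 2.8722] yawdeg 164.6 score 0.971
tcp [0.4674 0.2131 0.1709] -> shift [ 0.1209  0.0018 -0.0003] rot [-0.     0.003  0.   ] dist 0.121 deg 0.2
```

View pics/w38.png

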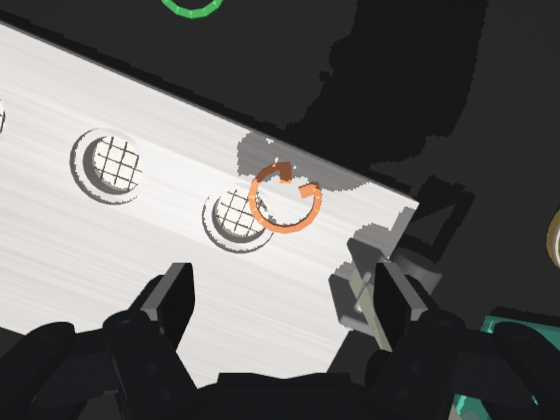

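View pics/s38.png

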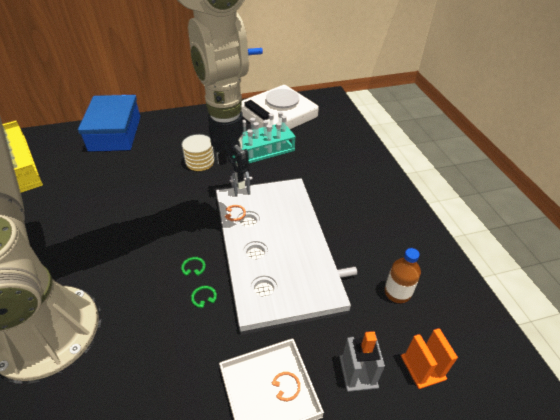

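```bash
python3 - <<'E'
from h import *
im=cv2.imread("pics/w38.png"); cv2.imwrite("pics/w38c.png",cv2.resize(im[215:390,300:460],None,fx=4,fy=4,interpolation=cv2.INTER_CUBIC)[:600])
c=cam("wrist")
for z in (.04,.08): print(z,atz(c,[[347,238],[335,278],[395,262],[330,285],[440,275]],z)[:,:2].tolist())
st=readout.get_state(); R=q2R(st["orientation"])
for y in (-.054,-.033,.033,.054):
  print(y,[(np.array([.4668,.2148])+R.apply([0,y,z])[:2]).round(3).tolist() for z in (-.011,.011)])
E
```

```text
0.04 [[0.48147199137970326, 0.2746341127722591], [0.5186249358686336, 0.27923902841991155], [0.48755044554616567, 0.3209658257061818], [0.5262517979736513, 0.27774039735289535], [0.48541476783063325, 0.36205331290787046]]
0.08 [[0.4694585031201417, 0.2621421628909147], [0.5011585959071272, 0.26607122572334563], [0.47464483663230006, 0.30167387751511976], [0.5076660811072475, 0.2647925452706556], [0.4728226073937629, 0.3367310492842559]]
-0.054 [[0.475, 0.16], [0.496, 0.168]]
-0.033 [[0.468, 0.18], [0.488, 0.188]]
0.033 [[0.445, 0.242], [0.466, 0.25]]
0.054 [[0.438, 0.262], [0.459, 0.269]]
```

View pics/w38c.png

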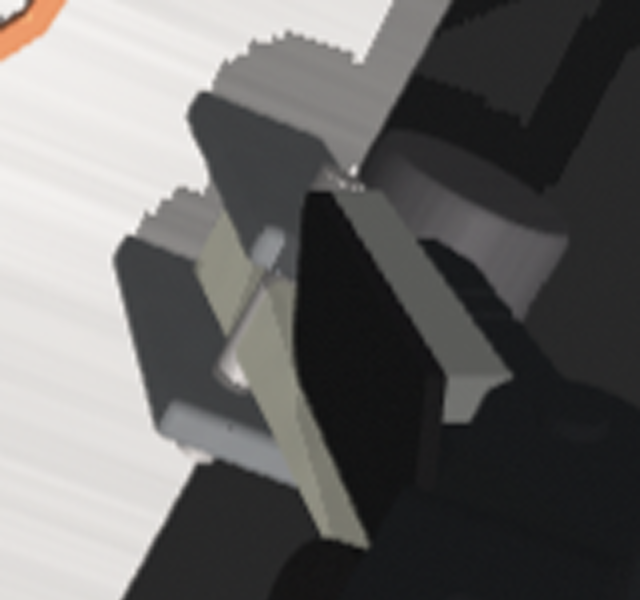

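```bash
python3 - <<'E'
from h import *
move([.4668,.2148,.055],down(np.radians(122)))
E
```

```text
tcp [0.4674 0.2131 0.1709] -> shift [ 0.1159  0.0018 -0.0003] rot [-0.21   0.003  0.   ] dist 0.116 deg 12.0
```

Call:
drive_tool:
  moves:
    - [[0, 0.0018, 0, -0.11, 0.003, 0, 60], [0.02, 0.0018, 0, -0.21, 0.003, 0, 60], [0.06, 0.0018, 0, -0.21, 0.003, 0, 60], [0.1, 0.0018, 0, -0.21, 0.003, 0, 60], [0.115, 0.0018, 0, -0.21, 0.003, 0, 60]]

```text
clock: 41.72
tcp_pos: [0.466, 0.214, 0.0544]
orientation: [0.679, -0.195, 0.681, 0.195]
wrist_force: [0.7, 0.3, 0.2]
finger_gap: 0.0654
```

```bash
python3 - <<'E'
from h import *
im,c=snap("wrist","w39.png"); print(readout.get_state()["wrist_force"])
x,_=ringfit(im,c,.4668,.2148,z=.041,pad=90)
move([x[0],x[1],.034],down(np.radians(122)))
E
```

```text
[-0.3254 -0.2447 -1.5818]
ring [0.4667 0.2149 2.8742] yawdeg 164.7 score 0.984
tcp [0.4657 0.214  0.0536] -> shift [0.0196 0.0002 0.0014] rot [-0.001 -0.004 -0.001] dist 0.020 deg 0.2
```

View pics/w39.png

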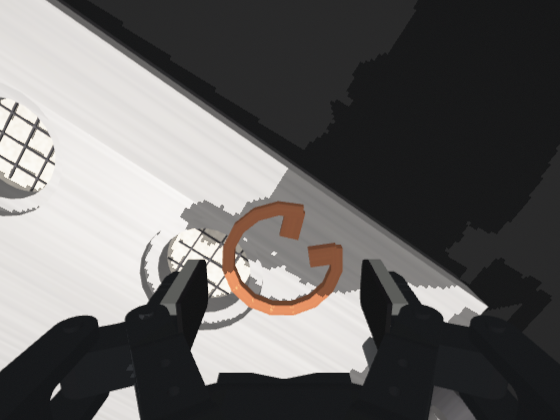

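Call:
drive_tool:
  moves:
    - [[0.008, 0, 0.001, 0, -0.004, 0, 60], [0.016, 0, 0.0014, 0, -0.004, 0, 60], [0.0205, 0, 0.0014, 0, -0.004, 0, 60], [0.0205, 0, 0.0014, 0, -0.004, 0, 60], [0.0205, 0, 0.0014, 0, -0.004, 0, 80]]

```text
clock: 42.4
tcp_pos: [0.4671, 0.2148, 0.0334]
orientation: [0.68, -0.195, 0.68, 0.195]
wrist_force: [-0.5, -0.5, 0.5]
finger_gap: 0.0588
```

Call:
drive_tool:
  moves:
    - [[0, 0, 0, 0, 0, 0, 140], [0, 0, 0, 0, 0, 0, 140], [0, 0, 0, 0, 0, 0, 140], [-0.002, 0, 0, 0, 0, 0, 140], [-0.006, 0, 0, 0, 0, 0, 140]]
  squeeze: 40

```text
clock: 43.02
tcp_pos: [0.467, 0.2148, 0.0394]
orientation: [0.68, -0.195, 0.68, 0.195]
wrist_force: [-0.3, 0.6, -0.2]
finger_gap: 0.0548
```

```bash
python3 - <<'E'
from h import *
im,c=snap("wrist","w40.png"); s=readout.get_state(); print(s["wrist_force"],s["tcp_pos"],s["finger_gap"])
E
```

```text
[ 0.1011 -0.3988  0.2745] [0.4674 0.2149 0.04  ] 0.05513388899531401
```

View pics/w40.png

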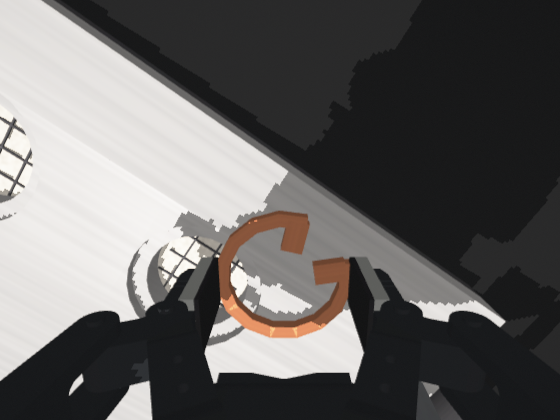

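Gripped. Raising it and travelling back to the dish.

Call:
drive_tool:
  moves:
    - [[-0.02, 0, 0, 0, 0, 0, 140], [-0.06, 0, 0, 0, 0, 0, 140], [-0.1, 0, 0, 0, 0, 0, 140], [-0.14, 0, 0, 0, 0, 0, 140], [-0.15, 0, 0, 0, 0, 0, 140]]

```text
clock: 43.7
tcp_pos: [0.4689, 0.2152, 0.1928]
orientation: [0.682, -0.195, 0.677, 0.195]
wrist_force: [0.8, 0.4, -0.5]
finger_gap: 0.0547
```

```bash
python3 - <<'E'
from h import *
im2,c2=snap("side","s41.png"); im,c=snap("top","t41.png")
print(readout.get_state()["finger_gap"])
cv2.imwrite("pics/s41c.png",cv2.resize(im2[330:420,205:335],None,fx=6,fy=6,interpolation=cv2.INTER_CUBIC))
c,s=np.cos(.08),np.sin(.08); d=np.array([.4417,-.259])
move([*(d-.033*np.array([c,s])),.18],down(.08+np.pi/2))
E
```

```text
0.055240838995073024
tcp [0.4679 0.215  0.1908] -> shift [ 0.0099 -0.373  -0.3025] rot [ 0.478  0.003 -0.   ] dist 0.480 deg 27.4
```

View pics/s41c.png

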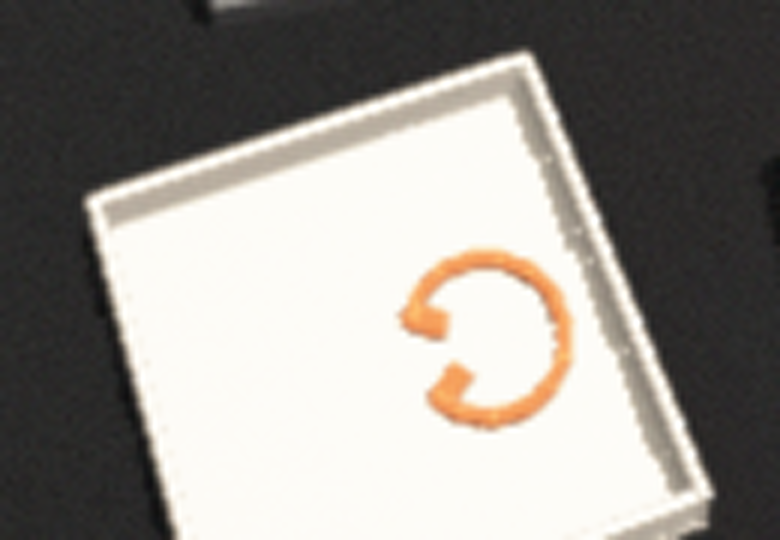

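View pics/t41.png

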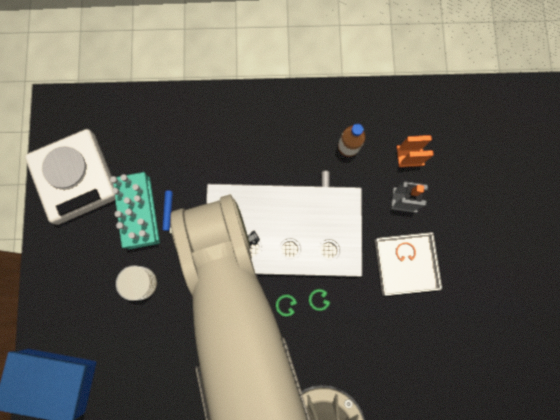

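Call:
drive_tool:
  moves:
    - [[0, -0.04, -0.033, 0.08, 0, 0, 140], [0, -0.08, -0.066, 0.16, 0, 0, 140], [0, -0.12, -0.099, 0.24, 0, 0, 140], [0, -0.16, -0.132, 0.32, 0, 0, 140], [0, -0.2, -0.165, 0.4, 0, 0, 140]]

```text
clock: 44.42
tcp_pos: [0.4324, -0.0433, 0.1884]
orientation: [0.705, -0.054, 0.705, 0.056]
wrist_force: [0.5, 0.3, -0.6]
finger_gap: 0.0549
```

```bash
python3 - <<'E'
from h import *
c,s=np.cos(.08),np.sin(.08); d=np.array([.4417,-.2585])
move([*(d-.033*np.array([c,s])),.11],down(.08+np.pi/2))
E
```

```text
tcp [ 0.4324 -0.0433  0.1884] -> shift [ 0.0779 -0.2118 -0.0571] rot [ 0.076  0.001 -0.002] dist 0.233 deg 4.3
```

Call:
drive_tool:
  moves:
    - [[0, -0.05, -0.013, 0.02, 0, 0, 140], [0, -0.1, -0.027, 0.04, 0, 0, 140], [0, -0.15, -0.04, 0.06, 0, 0, 140], [0.03, -0.2, -0.054, 0.076, 0, -0.002, 140], [0.07, -0.212, -0.057, 0.076, 0.001, -0.002, 140]]

```text
clock: 45.05
tcp_pos: [0.4085, -0.2645, 0.116]
orientation: [0.707, -0.027, 0.707, 0.026]
wrist_force: [0.8, 0.4, -1.2]
finger_gap: 0.0549
```

Call:
drive_tool:
  moves:
    - [[0, 0, 0, 0, 0, 0, 140], [0, 0, 0, 0, 0, 0, 140], [0, 0, 0, 0, 0, 0, 140], [0, 0, 0, 0, 0, 0, 140], [0, 0, 0, 0, 0, 0, 140]]

```text
clock: 45.68
tcp_pos: [0.4091, -0.2644, 0.1168]
orientation: [0.707, -0.028, 0.706, 0.026]
wrist_force: [0.3, 0.6, -0.7]
finger_gap: 0.0554
```

```bash
python3 - <<'E'
from h import *
im,c=snap("wrist","w42.png"); print(readout.get_state()["finger_gap"])
cc,s=np.cos(.08),np.sin(.08); d=np.array([.4417,-.2585])
move([*(d-.033*np.array([cc,s])),.013],down(.08+np.pi/2))
E
```

```text
0.055352556379082575
tcp [ 0.409  -0.2644  0.1166] -> shift [ 0.1036  0.0034 -0.    ] rot [-0.004  0.001  0.002] dist 0.104 deg 0.2
```

View pics/w42.png

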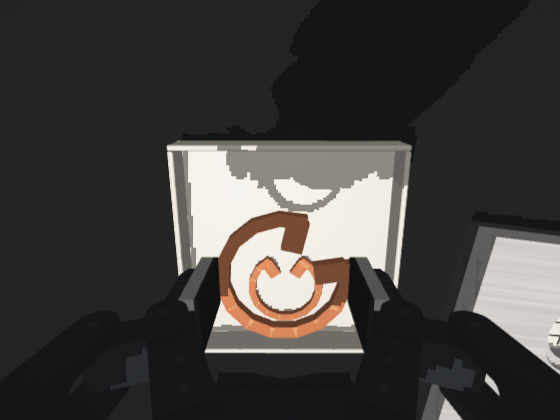

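Call:
drive_tool:
  moves:
    - [[0.035, 0.003, 0, 0, 0, 0, 140], [0.07, 0.0034, 0, 0, 0, 0, 140], [0.09, 0.0034, 0, 0, 0, 0, 140], [0.1, 0.0034, 0, 0, 0, 0, 140], [0.103, 0.0034, 0, 0, 0, 0, 140]]

```text
clock: 46.35
tcp_pos: [0.4089, -0.2611, 0.0135]
orientation: [0.707, -0.027, 0.706, 0.026]
wrist_force: [1.0, 0.8, -0.1]
finger_gap: 0.0551
```

Call:
drive_tool:
  moves:
    - [[0, 0, 0, 0, 0, 0, 120], [0, 0, 0, 0, 0, 0, 60], [0, 0, 0, 0, 0, 0, 50], [0, 0, 0, 0, 0, 0, 45], [-0.01, 0, 0, 0, 0, 0, 45]]

```text
clock: 46.98
tcp_pos: [0.4083, -0.2607, 0.0234]
orientation: [0.706, -0.027, 0.707, 0.027]
wrist_force: [0.2, 0.5, -0.5]
finger_gap: 0.07
```

Call:
drive_tool:
  moves:
    - [[-0.04, 0, 0, 0, 0, 0, 45], [-0.09, 0, 0, 0, 0, 0, 45], [-0.14, 0, 0, 0, 0, 0, 45], [-0.18, 0, 0, 0, 0, 0, 45], [-0.18, 0, 0, 0, 0, 0, 45]]

```text
clock: 47.6
tcp_pos: [0.4101, -0.2621, 0.2076]
orientation: [0.708, -0.029, 0.705, 0.025]
wrist_force: [0.1, -0.4, -0.4]
finger_gap: 0.0706
```

```bash
python3 - <<'E'
from h import *
im,c=snap("wrist","w43.png"); im2,c2=snap("side","s43.png"); s=readout.get_state(); print(s["finger_gap"],s["tcp_pos"])
x,_=ringfit(im,c,.409,-.261,z=.009,yaw0=None,pad=70); ringfit(im,c,.4746,-.2585,z=.009,pad=70)
X=x
E
```

```text
0.07055253391435548 [ 0.4084 -0.2606  0.2038]
ring [ 0.4088 -0.2608  2.3941] yawdeg 137.2 score 0.783
ring [ 0.4757 -0.2575  3.2289] yawdeg 185.0 score 0.736
```

View pics/w43.png

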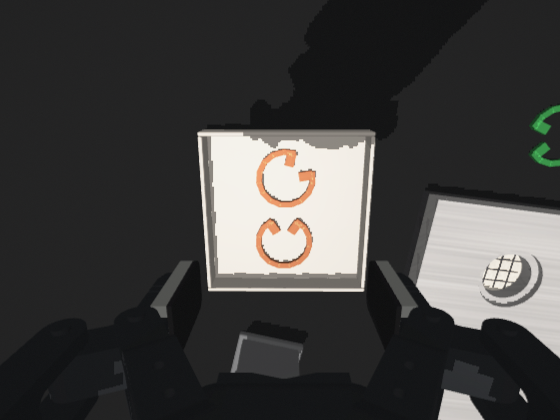

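View pics/s43.png

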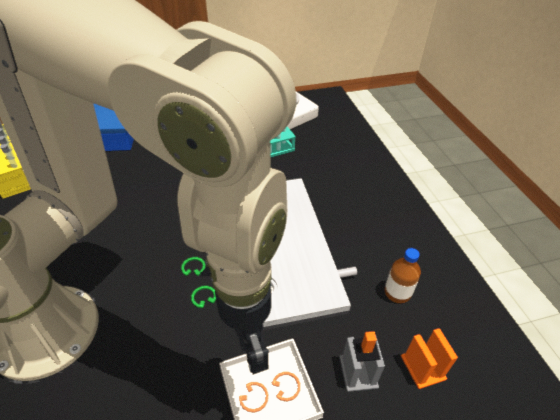

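Call:
drive_tool:
  moves:
    - [[-0.03, 0.02, 0, 0, 0, 0, 45], [-0.06, 0.05, 0, 0, 0, 0, 45], [-0.06, 0.1, 0, 0, 0, 0, 45], [-0.06, 0.15, 0, 0, 0, 0, 45], [-0.06, 0.15, 0, 0, 0, 0, 45]]

```text
clock: 48.32
tcp_pos: [0.3953, -0.1079, 0.2624]
orientation: [0.706, -0.028, 0.707, 0.029]
wrist_force: [0.3, -0.3, -0.0]
finger_gap: 0.0699
```

Call:
drive_tool:
  moves:
    - [[0, 0.02, 0, 0, 0, 0, 45], [0, 0.06, 0, 0, 0, 0, 45], [0, 0.1, 0, 0, 0, 0, 45], [0, 0.1, 0, 0, 0, 0, 45], [0, 0.1, 0, 0, 0, 0, 45]]

```text
clock: 48.95
tcp_pos: [0.3873, -0.0088, 0.2617]
orientation: [0.705, -0.028, 0.708, 0.029]
wrist_force: [-0.6, -0.4, -0.6]
finger_gap: 0.0702
```

```bash
python3 - <<'E'
from h import *
im,c=snap("top","t44.png"); im2,c2=snap("side","s44.png"); s=readout.get_state(); print(s["clock"],s["tcp_pos"],s["wrist_force"])
a=cv2.resize(im[170:310,370:450],None,fx=4,fy=4,interpolation=cv2.INTER_CUBIC); b=cv2.resize(im2[320:420,205:385],None,fx=2.5,fy=2.5,interpolation=cv2.INTER_CUBIC)
g=np.zeros((560,320+450,3),np.uint8); g[:560,:320]=a; g[:250,320:]=b; cv2.imwrite("pics/f44.png",g)
d=np.array([.4417,-.2585])
for p in ([.409,-.261],[.4755,-.2575]): x,_=ringfit(im2,c2,*p,z=.009,yaw0=None,pad=25)
E
```

```text
49.05 [ 0.3874 -0.0092  0.2619] [-0.5217  1.0467  0.3669]
ring [ 0.4097 -0.2627  2.4034] yawdeg 137.7 score 0.897
ring [ 0.4765 -0.2596  3.2135] yawdeg 184.1 score 0.819
```

View pics/s44.png

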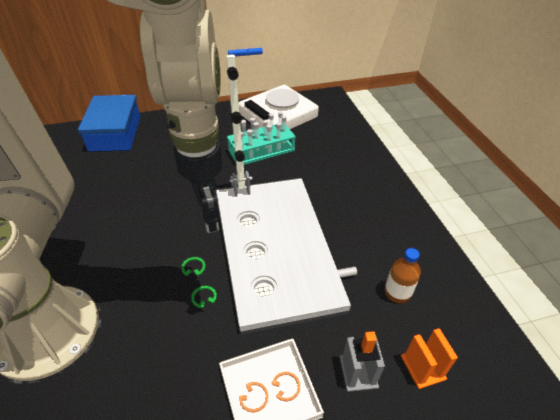

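View pics/f44.png

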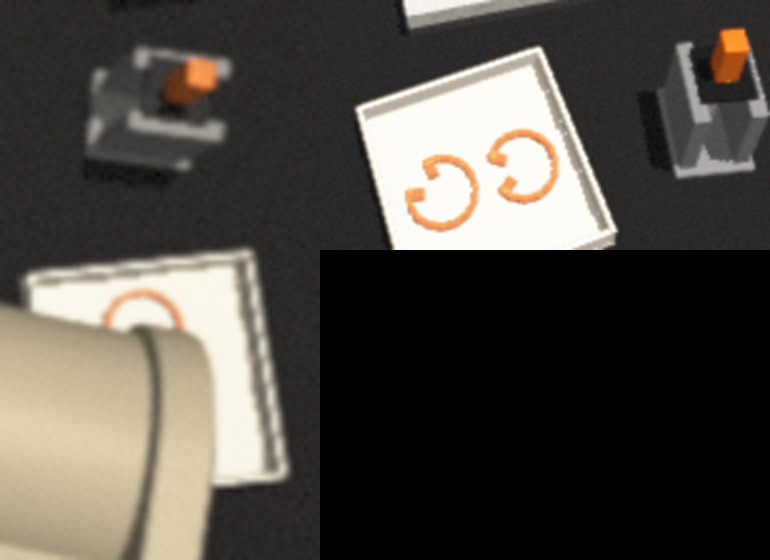

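```bash
python3 - <<'E'
from h import *
for th in (1.4,1.55,1.65):
    f=th+.0333; print(th,[proj(cam("side"),dk(x,.215-.3602*np.cos(f),.065+.3602*np.sin(f)))[0].round(0).tolist() for x in (-.04,.02)])
E
```

```text
1.4 [[242.0, 72.0], [270.0, 69.0]]
1.55 [[238.0, 59.0], [265.0, 56.0]]
1.65 [[236.0, 52.0], [262.0, 50.0]]
```

The blue handle spans about (229,53) to (262,50) in the side picture, which matches an angle of 1.65 rad, fully open. Handing in.

```bash
python3 - <<'E'
from workcell import env
print(env.hand_in())
E
```

```text
the job is handed in; nothing more can be done
None
```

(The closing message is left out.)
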